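# Snap the press stud of the chute lining home with the clamped pliers

## Task

The zinc lining has come loose from the chute: take the press stud out of the brass tray by its orange tab, set it down in the brass guide channel with its head facing the spring socket and let go of it, then push the loose green handle of the clamped pliers closed until the stud clicks fully home in the socket. Stop pressing as soon as it has clicked, press gently enough not to bend the pliers, do not push the stud in by hand, leave the other things alone and let go at the end.

Things in the scene. Friction and masses are not known exactly. Their poses are not given: they have to be found in the camera images.
- chute: Fixed wooden chute with zinc-lined sloping board, guide channel and clamped pliers, one rigid piece, turned up to 0.15 rad. Origin on the table. z up; y is the way the stud is pushed in (and up the chute); x from channel to chute. The socket's front face is at y=0, but up to 9 mm either way: this differs each start and is not measured. Round socket, channel and pliers nothing rises above z=72 mm.
- stud: Press stud, about 120 g, standing loose in the tray (floor 3 mm up). Origin: centre of underside; z up; y out of its metal head. Brass keel 22 (x) x 14 (y) x 5 mm, brass body 28 x 14 mm from z=5 to 23, orange tab 12 (x) x 10 (y) mm from z=23 to 55, centred. Head on axis z=14: neck 7 mm across from y=7, then a diamond 12 mm across at y=13.5, tip at y=19.5. Home: face y=7 against the socket's.
- tray: Low oval brass tray, 116 mm (x) x 196 mm (y), rim 8 mm high, floor 3 mm thick, fixed to the table. Origin: centre of its underside.
- pivot (a point): The pliers' vertical hinge axis at the bars' mid height, (-70,-31,58) mm in the chute frame. Bars are 13 mm thick, lying flat. The fixed handle runs from here to about (-195,-49) mm, held in a wooden clamp (top 65 mm); the moving handle is on its +y side.
- handle (a point): On the centre line of the moving green handle (round level bar, 13 mm thick, centre 58 mm up), 123 mm from the pivot, 15 mm short of the free end; open, about (-173,36) mm in the chute frame. Push it to the chute's -y, round the pivot; a spring reopens it. Beyond it (chute x -190 to -80, y 46 to 120 mm) the table is bare.
- pliers (a joint): Turn of the moving half, rad: 0 open, grows as it closes; stud home at about 0.24 to 0.51 depending on the socket; stop 0.56. At the handle point the spring takes 1.5 to 4 N, forcing the latches about 7 to 12 N in all; then it drops (click) and rises steeply once the stud is home. Over 20 N from the robot bends the pliers: failure.
- latch_left (a joint): Left spring latch of the socket, m: 0 = closed, about 0.002 while the stud head forces it aside.
- latch_right (a joint): Right spring latch of the socket, m: 0 = closed, about 0.002 while the stud head forces it aside.
- telltale (a joint): Small red pin at the back of the socket, m: 0 = socket empty; pushed back by the stud's tip only over the last 4 mm, about 0.004 when the stud is home.
- tweezer_case: Bystander: blue plastic tweezer case, 28 x 130 x 14 mm, origin centre of underside.
- prism: Bystander: glass prism paperweight, 44 x 70 x 38 mm, origin centre of underside.
- glue: Bystander: small glue bottle, 40 mm across, 85 mm high, origin centre of underside.
- brush: Bystander: brush, 170 mm long, lying.
- piece_a: Bystander: dark wooden puzzle piece, about 40 x 40 x 12 mm, origin centre of underside.
- piece_b: Bystander: blue wooden puzzle piece, about 40 x 40 x 12 mm, origin centre of underside.
- channel (a point): Where the stud's underside centre is to stand: mid-channel, on its wooden floor, at (0,-28.5,44) mm in the chute frame; 3 mm either way along y are clear of socket and pliers. The channel runs along the chute's y from y=-50 to -10; 24 mm wide at the floor, its 45 degree brass sides rise 4 mm and widen to 32 mm. The stud's head must point to the chute's +y.
Things that resemble listed ones, but are neither listed nor needed, are in the scene too. Leave any black, blue or turquoise look-alike of the stud alone.

How it is judged:
On the way, in this order (a step that is already met when the one before it is completed fails the run):
1. the stud stands in the guide channel, let go, with the pliers still open and the latches closed (z of stud in the frame of chute between 0.041 and 0.049 m and x of stud in the frame of chute between -0.005 and 0.005 m and y of stud in the frame of chute between -0.038 and -0.018 m and angle between stud's own z axis and vertical below 0.15 rad and contact force between the fingers and stud below 0.1 N and value of joint pliers below 0.1 rad and value of joint latch_left below 0.0012 m), for 0.2 s.
2. with the pliers closed on it, the stud is home: telltale pin pushed back, both latches closed behind its head (value of joint telltale above 0.0022 m and value of joint each of latch_left, latch_right below 0.0012 m and value of joint pliers above 0.2 rad), for 0.05 s.
At the end, for the whole second after the job is handed in: the stud stands upright (within 0.15 rad), within 5 mm of the channel's centre line, snapped into the socket: telltale pin pushed back more than 2.2 mm, both latches closed behind its head (under 1.2 mm), at rest, and the pliers sprung open again (under 0.05 rad) (value of joint telltale above 0.0022 m and value of joint each of latch_left, latch_right below 0.0012 m and x of stud in the frame of chute between -0.005 and 0.005 m and y of stud in the frame of chute above -0.019 m and z of stud in the frame of chute below 0.049 m and angle between stud's own z axis and vertical below 0.15 rad and value of joint pliers below 0.05 rad and linear speed of stud below 0.02 m/s); the robot touches nothing.
It fails at once if the robot pushes on the pliers' moving half with more than 20 N (contact force between the arm and pliers above 20 N).
It fails at once if the fingers push on the pliers' moving half with more than 20 N (contact force between the fingers and pliers above 20 N).
It fails at once if the stud is pushed in or handled with the fingers while its head is in the latches ((value of joint latch_left above 0.001 m or value of joint telltale above 0.0015 m) and contact force between the fingers and stud above 0.5 N).
It fails at once if a bystander is moved more than 20 mm (distance of any of tweezer_case, prism, glue, brush, piece_a, piece_b from where it was at the start of the episode above 0.02 m).
It also fails if it takes over 48 s, if anything falls off the work surface, if the arm or the gripper's body presses on something with over 40 N, if the wrist force passes 120 N, or if a joint passes its speed limit or range.

## Robot

A 6-joint arm with a two-finger parallel gripper is mounted at the origin on the work surface. World frame = base frame: x ahead of the robot, y to its left, z up, the work surface at z = 0. Lengths are in m, angles in rad, forces in N, time in s.
With the tool pointing down it reaches from about 0.3 to 0.75 m from the base axis. Payload 8.5 kg.
Tool frame: the origin (TCP) lies midway between the tips of the shut fingers; the grasp point (between the pads) lies 19 mm behind it; y points along the fingers, x is the direction in which the jaws open and shut, and the axes are right-handed (so a half turn about y gives the same grasp; the last joint's range is limited). The gripper opens to 85 mm and grips with 20 to 120 N. Pads are 22 mm wide; open, the fingers measure 114 mm over their backs; the gripper's body (76 mm by 85 mm) begins 54 mm behind the grasp point. The pads swing forward as they close: fully open they stand 13 mm farther back than shut.
Start: joints at [0.987, 0.381, 1.297, -0, 1.464, -0.215], TCP at [0.198, 0.513, 0.231] pointing down, gripper open.
Joint ranges: [-3.11, 3.11], [-0.89, 2.33], [0.22, 2.48], [-1.42, 4.56], [0.17, 2.85], [-2.88, 2.88]. Speed limits (rad/s): [2.39, 2.39, 3.14, 3.14, 3.14, 3.14].

## Interface

Orientations are given as a unit quaternion [x, y, z, w].
In Python, from rig import bot, vision gives the robot as it stands.
- The arm moves only by the tool send_rows, never from a script. Its argument "rows" is a list of rows, each a list of 7 numbers: the shift along the tool's x, y, z in m, then the turn, a rotation vector about the tool's x, y, z in degrees, then the closure in counts, from 0 (fully open) to 255 (shut). A call has 1 to 10 rows; each row is the pose to reach, as a shift and turn from the pose measured when the call began, along the tool's axes at that moment; what a row does not reach only later rows make up. A row lasts 1/12 s, in which the tool goes at most 41.7 mm and 7.16 degrees, less where a joint would pass 70% of its speed; a pose out of reach is approached as far as the arm can. A call with a gripper value outside its range is refused whole. The fingers move at their own pace and stop on an object; "squeeze" is the grip in N (left out, the last holds). Time passes only in rows, so rows that repeat a pose let the fingers close. It gives the time, the measured TCP pose, the force and the opening at its end, in the units of the state.
- bot.sense(): the state, without advancing time (a new reading comes with each control period).
- vision.capture(name): name is "scene" or "top"; returns a dict with "frame" (480x640x3 uint8, red, green, blue), "intrinsics" (3x3 intrinsics, pixels), "k1" (the pictures are not rectified: a ray, as slopes to the right and down, at radius r is drawn at 1 + k1 r^2 times it, then the intrinsics apply), "rvec" (rotation vector, rad) and "tvec" (3), from world to camera coordinates, as OpenCV has them. Camera axes: x right, y down, z forward; pixel columns grow to the right and rows downward; lengths in m; the calibration is good to about 2 mm. A picture is of the moment at which its call begins. There is no depth.
- bot.job_done(): hands the job in, once; it reports no verdict.
The state is a dict: "time": time; "joint_positions": joint angles; "qd": joint speeds; "tau": joint torques, N m; "eef_pos": TCP position; "eef_rot": TCP orientation; "wrist_force": force on the tool from outside, world axes, zero at the start; "torque": the same for the moment, N m; "gripper_width": opening from 0.0 (shut) to 1.0 (fully open).
Only numpy, scipy, OpenCV 4.12 (cv2) and the standard library are available. Lean on these libraries where they do the work, as an engineer would, in place of code of your own. Each camera call takes 0.05 s, during which the arm holds its last target.

## Working session

There is one attempt and no reset: what is moved stays moved. The work goes in short steps, Python scripts to look and compute and a tool call to move; the robot and the scene stay as the last step left them, time stands still between calls to the robot, and variables do not carry over. Pictures are saved under pics/ and viewed, and the job is handed in when it is done.

Besides the shell and the picture viewer there is one more tool, called after ">>>" as a command line: name --pt "numbers of a row" for each row, then --argument value for the rest. send_rows: Moves the arm, as the interface text tells. Its arguments: {"type":"object","properties":{"rows":{"type":"array","items":{"type":"array","items":{"type":"number"}}},"squeeze":{"type":"number"}},"required":["rows"]}

```bash
ls; mkdir -p pics
python3 - <<'E'
from rig import bot, vision
import cv2,pickle
s=bot.sense(); print(s)
for n in("scene","top"):
    c=vision.capture(n); pickle.dump(c,open(f'pics/{n}0.pkl','wb'))
    cv2.imwrite(f'pics/{n}0.png',c["frame"][:,:,::-1]); print(n,c["intrinsics"],c["k1"],c["rvec"],c["tvec"])
E
```

```text
pics
{'time': 0.0, 'joint_positions': array([ 9.86705874e-01,  3.81172814e-01,  1.29829664e+00,  9.22452373e-06,
        1.46360915e+00, -2.15309145e-01]), 'qd': array([ 0.00085523, -0.0005898 , -0.00163473,  0.00011994,  0.00064956,
       -0.00154235]), 'tau': array([ 8.68121024e-04, -4.48473215e+01, -2.31277478e+01, -1.61988928e-04,
        4.82035000e-03, -4.74501496e-05]), 'eef_pos': array([0.19809218, 0.51275423, 0.23071214]), 'eef_rot': array([ 0.58339253,  0.39936191, -0.40033789, -0.58300325]), 'wrist_force': array([-0.0335417 ,  0.40305007, -0.62875574]), 'torque': array([ 0.03414507, -0.02621517,  0.00211422]), 'gripper_width': 1.0037984806401734}
scene [[512.24365375   0.         315.14405008]
 [  0.         512.24365375 239.9162786 ]
 [  0.           0.           1.        ]] -0.016096594387647056 [ 1.89810598  1.182653   -0.60213251] [-0.21812307 -0.19179959  1.65011918]
top [[446.95733821   0.         326.54116221]
 [  0.         446.95733821 242.48910457]
 [  0.           0.           1.        ]] -0.0335440319838292 [ 2.18940881 -2.18953602  0.08302226] [0.01552537 0.5107043  1.13028726]
```

View pics/scene0.png

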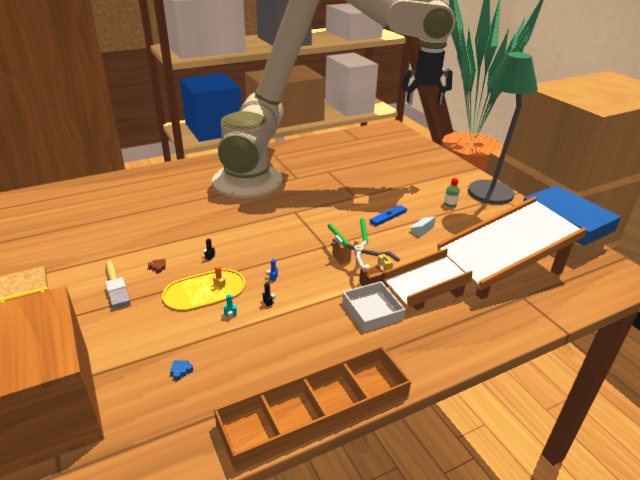

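View pics/top0.png

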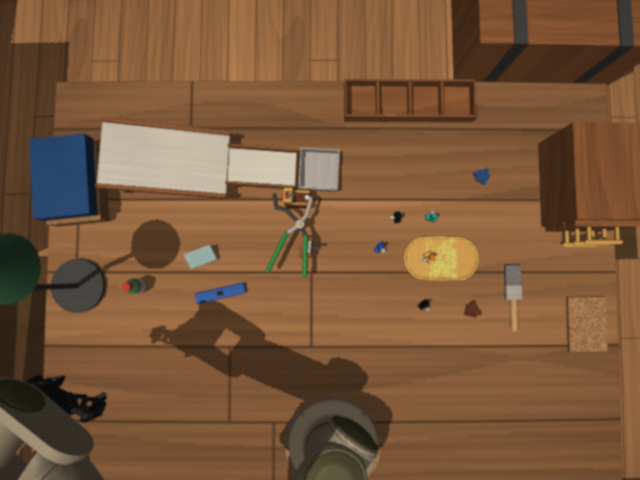

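The scene view shows the orange-tabbed stud in the tray at about (219,278), with black, blue and turquoise look-alikes outside the tray. In the top view the stud is near (430,257) and the pliers' pivot near (300,223). I'll enlarge both areas.

```bash
cat > h.py <<'E'
import numpy as np,cv2,pickle
def load(n): return pickle.load(open(f'pics/{n}.pkl','rb'))
def und(c,uv):
    K=np.array(c["intrinsics"]); return cv2.undistortPoints(np.array(uv,float).reshape(-1,1,2),K,np.array([c["k1"],0,0,0,0.]))[:,0]
def ray(c,uv):
    R=cv2.Rodrigues(np.array(c["rvec"],float))[0]; t=np.array(c["tvec"],float)
    d=np.c_[und(c,uv),np.ones(len(np.reshape(uv,(-1,2))))]@R
    return -R.T@t,d
def onz(c,uv,z):
    o,d=ray(c,uv); return o+d*((z-o[2])/d[:,2:3])
def proj(c,P):
    return cv2.projectPoints(np.array(P,float).reshape(-1,1,3),np.array(c["rvec"],float),np.array(c["tvec"],float),np.array(c["intrinsics"]),np.array([c["k1"],0,0,0,0.]))[0][:,0]
def tri(c1,u1,c2,u2):
    o1,d1=ray(c1,u1);o2,d2=ray(c2,u2);d1=d1[0];d2=d2[0]
    A=np.c_[d1,-d2];s=np.linalg.lstsq(A,o2-o1,rcond=None)[0]
    p,q=o1+s[0]*d1,o2+s[1]*d2
    return (p+q)/2,np.linalg.norm(p-q)
def crop(c,x0,y0,w,h,f,name):
    im=c["frame"][y0:y0+h,x0:x0+w,::-1]
    cv2.imwrite(f'pics/{name}.png',cv2.resize(im,None,fx=f,fy=f,interpolation=cv2.INTER_CUBIC))
E
python3 - <<'E'
from h import *
s,t=load('scene0'),load('top0')
crop(t,390,225,100,65,8,'t_tray'); crop(t,255,180,70,105,7 if 0 else 5,'t_pl')
crop(s,155,255,100,60,8,'s_tray'); crop(s,315,205,100,90,6,'s_pl')
E
```

```text
(no output)
```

View pics/t_tray.png

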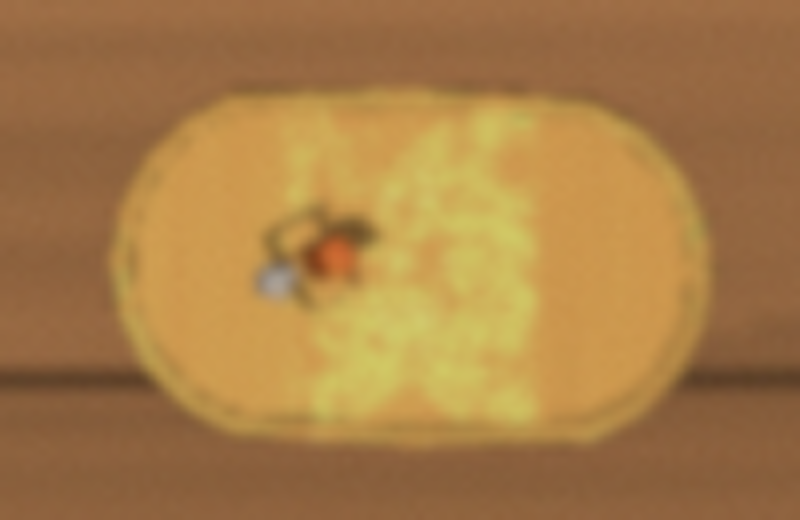

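View pics/s_tray.png

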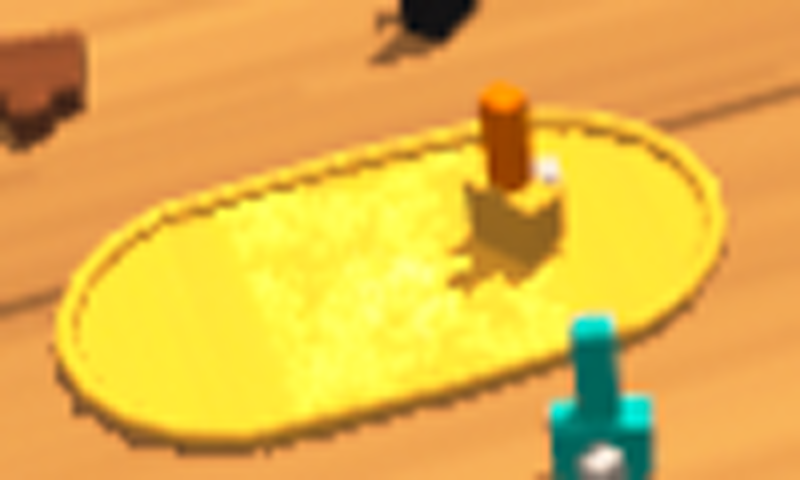

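View pics/t_pl.png

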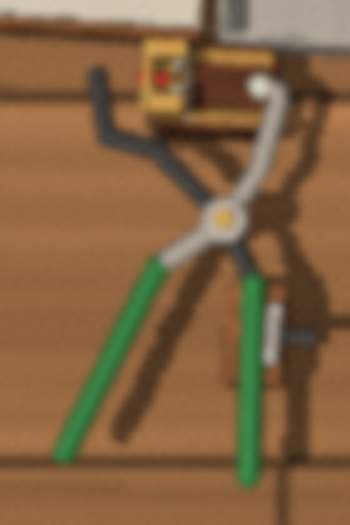

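View pics/s_pl.png

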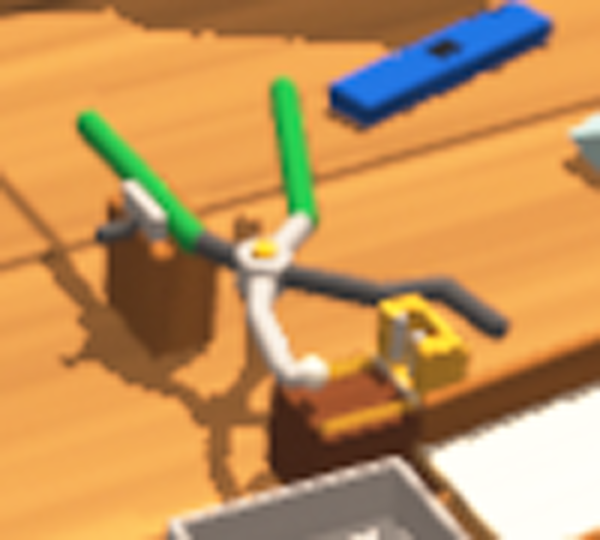

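Run:
```python
from h import *
s,t=load('scene0'),load('top0')
print('cams',ray(s,[[320,240]])[0],ray(t,[[320,240]])[0])
f=t["frame"].astype(int); R,G,B=f[...,0],f[...,1],f[...,2]
m=((G>R*1.3)&(G>B*1.3)&(G>60)).astype(np.uint8); m[:,:250]=0; m[:,330:]=0; m[:200]=0; m[290:]=0
n,l,st,ce=cv2.connectedComponentsWithStats(m)
for i in range(1,n):
    if st[i,4]<30: continue
    ys,xs=np.where(l==i); P=onz(t,np.c_[xs,ys],0.058)
    mu=P[:,:2].mean(0); w,v=np.linalg.eigh(np.cov((P[:,:2]-mu).T)); d=v[:,1]; d=d*np.sign(-d[0])
    e=(P[:,:2]-mu)@d; print('green',st[i],mu,d,e.min(),e.max(),mu+d*e.max(),mu+d*e.min())
piv,err=tri(t,[[299.6,223.6]],s,[[358.8,246.7]]); print('pivot tri',piv,err,'top z.066',onz(t,[[299.6,223.6]],.066), 'scene',onz(s,[[358.8,246.7]],.066))
e,er=tri(t,[[267.8,270.8]],s,[[362,219.5]]);print('hand end',e,er)
# chute board edges: white
for name,a in (('board',[[101,123],[229,134],[297,152],[229,148]]),):
    print(name,onz(t,a,0.05))
# stud colours
m=((R>150)&(G<R*0.55)&(B<R*.4)).astype(np.uint8); m[:,:405]=0;m[:,480:]=0;m[:235]=0;m[280:]=0
ys,xs=np.where(m); print('orange top',xs.mean(),ys.mean(),len(xs)); print(onz(t,[[xs.mean(),ys.mean()]],.058))
m=((B>R*0.95)&(B>110)).astype(np.uint8); m[:,:405]=0;m[:,480:]=0;m[:235]=0;m[280:]=0
ys,xs=np.where(m); print('head',xs,ys); print(onz(t,[[xs.mean(),ys.mean()]],.019))
crop(t,410,245,35,25,20,'t_stud'); crop(t,275,180,50,40,14,'t_ch'); crop(s,355,240,50,50,12,'s_ch')
f=s["frame"].astype(int); R,G,B=f[...,0],f[...,1],f[...,2]
m=((R>120)&(G<R*0.62)&(B<60)).astype(np.uint8); m[:,:212]=0;m[:,224:]=0;m[:262]=0;m[284:]=0
ys,xs=np.where(m); print('orange scene',len(xs),xs.mean(),ys.min(),ys.max());
```

```text
cams [ 1.4052624  -0.47753102  0.77747011] [0.43146233 0.02320297 1.16271712]
green [266 232  22  40 174] [0.48532361 0.1391272 ] [-0.89632218  0.44340336] -0.053712530458039476 0.05447592581990678 [0.43649562 0.16328201] [0.53346734 0.11531089]
green [302 235   6  42 167] [0.47506813 0.06972328] [-0.99958053  0.0289614 ] -0.05151490831330533 0.05005623536066568 [0.4250329  0.07117298] [0.52656143 0.06823133]
pivot tri [0.55400519 0.08232168 0.06692461] 0.0002665271041580374 top z.066 [[0.5540422 0.0822551 0.066    ]] scene [[0.55294623 0.08317664 0.066     ]]
hand end [0.43816717 0.16121057 0.05758147] 0.001113906406159391
board [[0.81533749 0.59368552 0.05      ]
 [0.78504299 0.26375431 0.05      ]
 [0.73827826 0.09049983 0.05      ]
 [0.74869687 0.26309614 0.05      ]]
orange top 431.3636363636364 256.3636363636364 11
[[ 0.47345149 -0.24427864  0.058     ]]
head [] []
[[nan nan nan]]
orange scene 70 217.65714285714284 265 278<stdin>:21: RuntimeWarning: Mean of empty slice.
  ret = ret.dtype.type(ret / rcount)
```

```bash
sleep 0
```

```text
(no output)
```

View pics/t_stud.png

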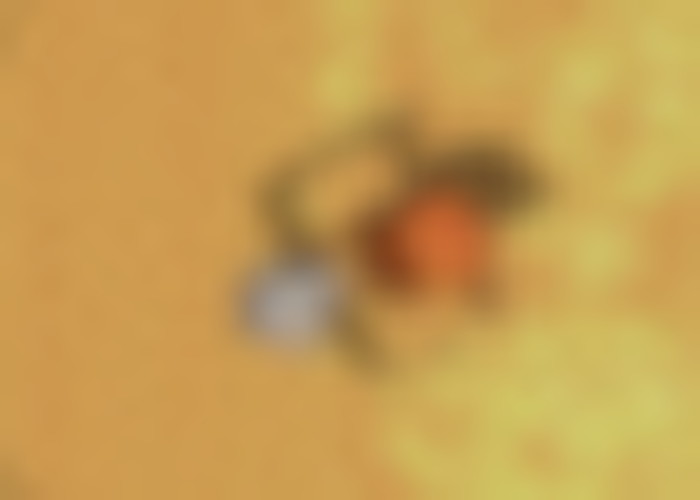

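View pics/t_ch.png

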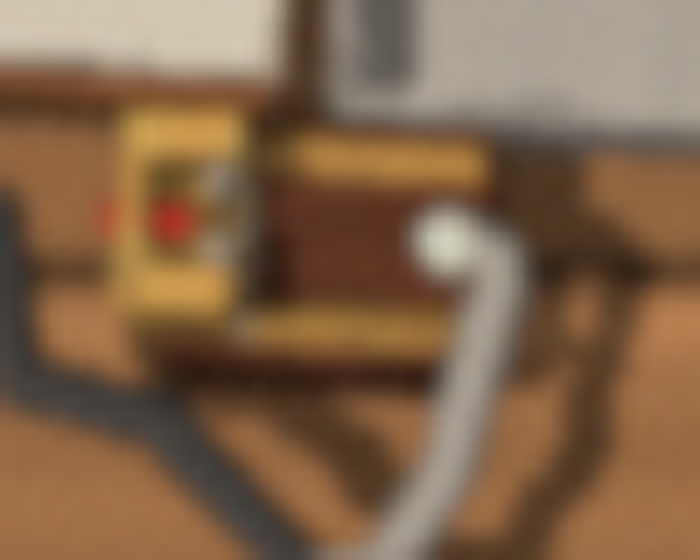

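View pics/s_ch.png

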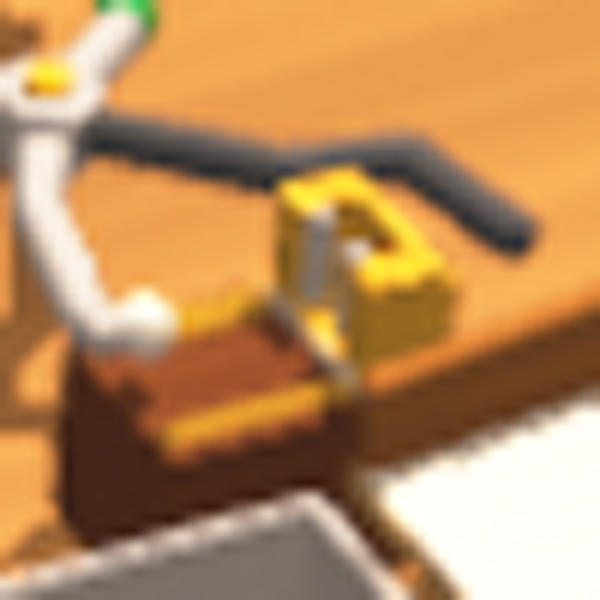

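Run:
```python
from h import *
s,t=load('scene0'),load('top0')
g=cv2.cvtColor(t["frame"],cv2.COLOR_RGB2HSV).astype(int)
f=t["frame"].astype(float)
sc=f[...,1]-0.62*f[...,0]  # brass vs wood
# per column profile of G between rows 186..210
for x in range(294,310,2): print(x,[int(v) for v in f[186:210,x,1]])
# camera y-axis direction in image at channel
print(proj(t,[[.624,.08,.048],[.624,.12,.048]]))
# long board lower edge: find white->non white per column
pts=[]
for x in range(105,225,10):
    col=f[150:215,x].min(1); k=np.where((col[:-1]>150)&(col[1:]<=150))[0]
    if len(k): 
        k=k[-1]; pts.append((x,150+k+(col[k]-150)/(col[k]-col[k+1])))
print(np.round(pts,1))
pts=[]
for x in range(234,296,6):
    col=f[165:200,x].min(1); k=np.where((col[:-1]>150)&(col[1:]<=150))[0]
    if len(k): 
        k=k[-1]; pts.append((x,165+k+(col[k]-150)/(col[k]-col[k+1])))
print(np.round(pts,1))
pts=np.array(pts)
for z in (.02,.05,.08):
    P=onz(t,pts,z); print(z,np.degrees(np.polyfit(P[:,1],P[:,0],1)[0]),P[0],P[-1])
```

```text
294 [81, 57, 47, 49, 67, 70, 57, 46, 47, 49, 43, 34, 35, 31, 31, 47, 85, 108, 92, 55, 35, 33, 49, 63]
296 [56, 49, 45, 69, 97, 99, 78, 59, 53, 52, 50, 48, 50, 49, 48, 62, 98, 115, 99, 65, 37, 33, 48, 57]
298 [95, 86, 70, 82, 116, 127, 104, 71, 54, 54, 51, 52, 55, 54, 54, 69, 101, 116, 102, 69, 39, 38, 56, 60]
300 [124, 129, 99, 84, 110, 126, 107, 73, 55, 52, 51, 54, 54, 55, 53, 67, 98, 111, 98, 70, 42, 47, 74, 85]
302 [121, 133, 104, 82, 110, 129, 115, 79, 54, 51, 51, 52, 54, 52, 54, 65, 92, 112, 108, 74, 38, 45, 76, 97]
304 [145, 147, 115, 89, 110, 130, 118, 80, 59, 78, 104, 109, 91, 68, 56, 64, 89, 108, 106, 75, 37, 38, 71, 100]
306 [163, 151, 117, 88, 103, 128, 117, 84, 94, 149, 191, 203, 182, 131, 78, 65, 88, 108, 107, 92, 85, 96, 117, 137]
308 [161, 143, 113, 86, 95, 120, 113, 83, 76, 119, 160, 179, 169, 134, 110, 119, 134, 146, 148, 152, 156, 157, 154, 149]
[[300.99296337 196.7654382 ]
 [285.10555978 196.75995422]]
[[105.  182.4]
 [115.  183.4]
 [125.  184.2]
 [135.  184.5]
 [145.  185.3]
 [155.  186.3]
 [165.  187.3]
 [175.  188.2]
 [185.  189.2]
 [195.  190. ]
 [205.  190.4]
 [215.  191.3]]
[[234.  180.2]
 [240.  180.6]
 [246.  181.2]
 [252.  181.4]
 [258.  182. ]
 [264.  182.3]
 [270.  182.6]
 [276.  183.1]
 [282.  183.4]
 [288.  184.1]
 [294.  176.8]]
0.02 0.7525769884272577 [0.67230539 0.25511979 0.02      ] [0.68099459 0.09975349 0.02      ]
0.05 0.752576988427181 [0.66598249 0.24903122 0.05      ] [0.67444357 0.09774379 0.05      ]
0.08 0.7525769884271308 [0.65965958 0.24294266 0.08      ] [0.66789254 0.09573409 0.08      ]
```

Run:
```python
from h import *
s,t=load('scene0'),load('top0')
T=onz(t,[[431.4,256.5]],.058); print('tabtop',T)
H=onz(t,[[424.3,259.5]],.019); print('head',H, H-T)
d=(H-T)[0]; print('yaw of stud y axis from world y (deg, +ccw)',np.degrees(np.arctan2(-d[0],d[1])), np.hypot(d[0],d[1]))
# scene check: tab top at crop (505,100)/8
print('scene tabtop',onz(s,[[155+505/8-.5,255+100/8-.5]],.058)); 
H2=onz(s,[[155+548/8-.5,255+168/8-.5]],.019);print('scene head',H2)
print(proj(s,[T[0],[T[0,0],T[0,1],.026]]))
from rig import bot
q=bot.sense()
from scipy.spatial.transform import Rotation as Ro
print(Ro.from_quat(q['eef_rot']).as_matrix().round(3))
for n,a in (('black1',(425,304)),('blue',(381,247)),('black2',(397,216)),('turq',(432,216)),('brush',(513,280))): print(n,onz(t,[a],.02))
```

```text
tabtop [[ 0.47311305 -0.24436391  0.058     ]]
head [[ 0.46689162 -0.23537089  0.019     ]] [[-0.00622143  0.00899301 -0.039     ]]
yaw of stud y axis from world y (deg, +ccw) 34.67578114676622 0.010935285751769665
scene tabtop [[ 0.47459439 -0.24630102  0.058     ]]
scene head [[ 0.46136542 -0.23249542  0.019     ]]
[[218.23788216 266.42672553]
 [219.46217477 277.32658047]]
[[ 0.36  -0.001 -0.933]
 [ 0.933 -0.001  0.36 ]
 [-0.001 -1.     0.   ]]
black1 [[ 0.35346998 -0.23533431  0.02      ]]
blue [[ 0.49896775 -0.12414369  0.02      ]]
black2 [[ 0.5790387 -0.1661971  0.02     ]]
turq [[ 0.57916261 -0.25687945  0.02      ]]
brush [[ 0.41395425 -0.46384228  0.02      ]]
```

```bash
cat > g.py <<'E'
import sys,numpy as np
from scipy.spatial.transform import Rotation as Ro
from rig import bot
s=bot.sense()
R=Ro.from_quat(s['eef_rot']).as_matrix(); p=s['eef_pos']
def down(yaw):
    a=np.radians(yaw);x=np.array([np.cos(a),np.sin(a),0]);y=np.array([0,0,-1.]);return np.c_[x,y,np.cross(x,y)]
print('t',round(s['time'],2),'p',p.round(4),'yaw',np.degrees(np.arctan2(R[1,0],R[0,0])).round(2),'F',s['wrist_force'].round(2),'w',round(s['gripper_width'],3),'q',s['joint_positions'].round(2))
for a in sys.argv[1:]:
    x,y,z,yaw=map(float,a.split(','))
    print(a,'->',(R.T@(np.array([x,y,z])-p)).round(4),np.degrees(Ro.from_matrix(R.T@down(yaw)).as_rotvec()).round(2))
E
python3 g.py .46,.15,.2,50 .4737,-.2447,.13,35
```

```text
t 0.1 p [0.1981 0.5128 0.2308] yaw 68.87 F [-0.06  0.44 -0.27] w 0.998 q [ 0.99  0.38  1.3   0.    1.46 -0.22]
.46,.15,.2,50 -> [-0.244   0.031  -0.3751] [-0.   18.87 -0.08]
.4737,-.2447,.13,35 -> [-0.6071  0.1014 -0.5302] [ 1.000e-02  3.387e+01 -8.000e-02]
```

>>> send_rows --pt "-0.244 0.031 -0.375 0 18.9 0 0" --pt "-0.244 0.031 -0.375 0 18.9 0 0" --pt "-0.244 0.031 -0.375 0 18.9 0 0" --pt "-0.244 0.031 -0.375 0 18.9 0 0" --pt "-0.244 0.031 -0.375 0 18.9 0 0" --pt "-0.244 0.031 -0.375 0 18.9 0 0" --pt "-0.244 0.031 -0.375 0 18.9 0 0" --pt "-0.244 0.031 -0.375 0 18.9 0 0" --pt "-0.244 0.031 -0.375 0 18.9 0 0" --pt "-0.607 0.101 -0.53 0 33.9 0 0"

```text
time: 0.93
eef_pos: [0.425, 0.167, 0.1985]
eef_rot: [0.659, 0.259, -0.258, -0.658]
wrist_force: [1.4, -1.3, -0.2]
gripper_width: 1.002
```

```bash
python3 g.py .4737,-.2447,.13,35
```

```text
t 0.93 p [0.425  0.167  0.1985] yaw 42.82 F [ 1.38 -1.33 -0.25] w 1.002 q [ 0.11  0.25  1.6  -0.    1.29 -0.63]
.4737,-.2447,.13,35 -> [-0.2442  0.0688 -0.335 ] [0.09 7.82 0.05]
```

>>> send_rows --pt "-0.244 0.069 -0.335 0 7.8 0 0" --pt "-0.244 0.069 -0.335 0 7.8 0 0" --pt "-0.244 0.069 -0.335 0 7.8 0 0" --pt "-0.244 0.069 -0.335 0 7.8 0 0" --pt "-0.244 0.069 -0.335 0 7.8 0 0" --pt "-0.244 0.069 -0.335 0 7.8 0 0" --pt "-0.244 0.069 -0.335 0 7.8 0 0" --pt "-0.244 0.069 -0.335 0 7.8 0 0" --pt "-0.244 0.069 -0.335 0 7.8 0 0" --pt "-0.244 0.069 -0.335 0 7.8 0 0"

```text
time: 1.77
eef_pos: [0.4728, -0.2413, 0.1302]
eef_rot: [0.675, 0.213, -0.212, -0.674]
wrist_force: [0.6, 0.9, 0.2]
gripper_width: 1.0
```

>>> send_rows --pt "0 0 0 0 0 0 0" --pt "0 0 0 0 0 0 0"

```text
time: 1.93
eef_pos: [0.4724, -0.243, 0.1291]
eef_rot: [-0.674, -0.212, 0.211, 0.675]
wrist_force: [-1.2, 1.2, -0.5]
gripper_width: 0.999
```

```bash
python3 - <<'E'
from rig import vision
import pickle
from h import *
for n in("scene","top"):
    c=vision.capture(n); pickle.dump(c,open(f'pics/{n}1.pkl','wb'))
crop(load('scene1'),165,190,110,110,6,'s_over'); crop(load('top1'),390,215,100,80,7,'t_over')
E
python3 g.py .4737,-.2447,.06,35 .4737,-.2447,.033,35
```

```text
t 2.03 p [ 0.4725 -0.2405  0.13  ] yaw 35.0 F [-0.18  1.42 -0.04] w 0.998 q [-0.69  0.44  1.51  0.    1.18 -1.31]
.4737,-.2447,.06,35 -> [-0.0015  0.07   -0.0042] [-0.01 -0.    0.05]
.4737,-.2447,.033,35 -> [-0.0015  0.097  -0.0042] [-0.01 -0.    0.05]
```

View pics/s_over.png

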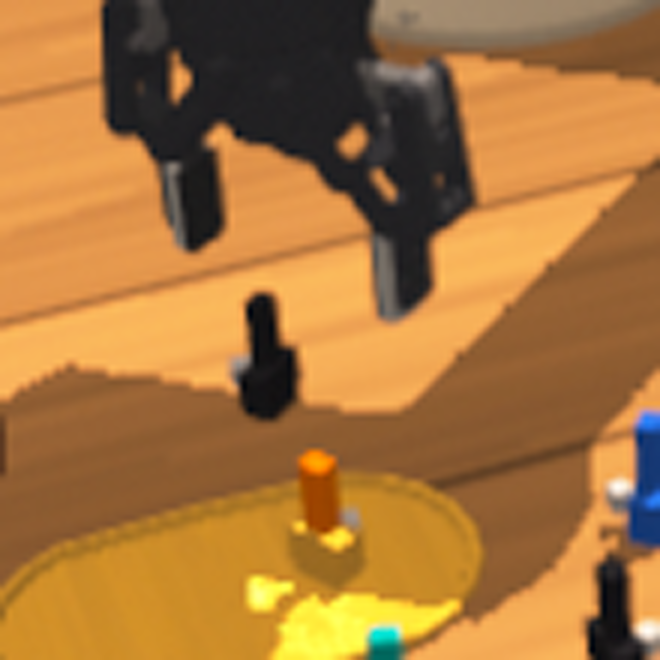

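View pics/t_over.png

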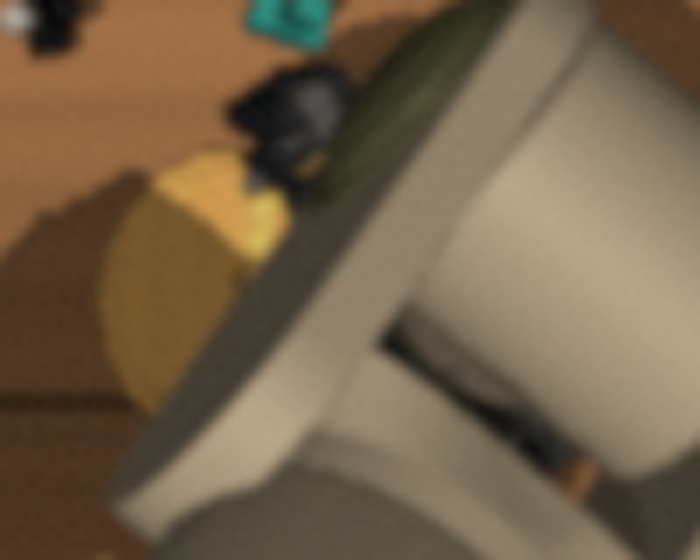

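The one orange-tabbed stud stands in the tray, at scene (218,269) by its tab, between the open fingers. The blue (272,268), black (209,248 and 268,292) and turquoise (230,305) look-alikes are all outside the tray. I'm going down for it.

>>> send_rows --pt "-0.001 0.06 -0.002 0 0 0 0" --pt "-0.001 0.06 -0.002 0 0 0 0" --pt "-0.001 0.08 -0.002 0 0 0 0" --pt "-0.001 0.096 -0.002 0 0 0 0" --pt "-0.001 0.096 -0.002 0 0 0 0" --pt "-0.001 0.096 -0.002 0 0 0 0" --pt "-0.001 0.096 -0.002 0 0 0 0"

```text
time: 2.62
eef_pos: [0.4735, -0.2422, 0.0352]
eef_rot: [0.675, 0.214, -0.212, -0.674]
wrist_force: [1.2, 0.3, 0.8]
gripper_width: 0.996
```

```bash
python3 - <<'E'
from rig import vision
import pickle
from h import *
for n in("scene",):
    c=vision.capture(n); pickle.dump(c,open(f'pics/{n}2.pkl','wb'))
crop(load('scene2'),175,230,90,80,8,'s_dn')
E
python3 g.py .4737,-.2447,.033,35
```

```text
t 2.67 p [ 0.4735 -0.2424  0.0353] yaw 35.05 F [-0.05  0.52  0.77] w 0.998 q [-0.7   0.58  1.61  0.    0.95 -1.31]
.4737,-.2447,.033,35 -> [-0.0011  0.0023 -0.002 ] [0.11 0.05 0.08]
```

View pics/s_dn.png

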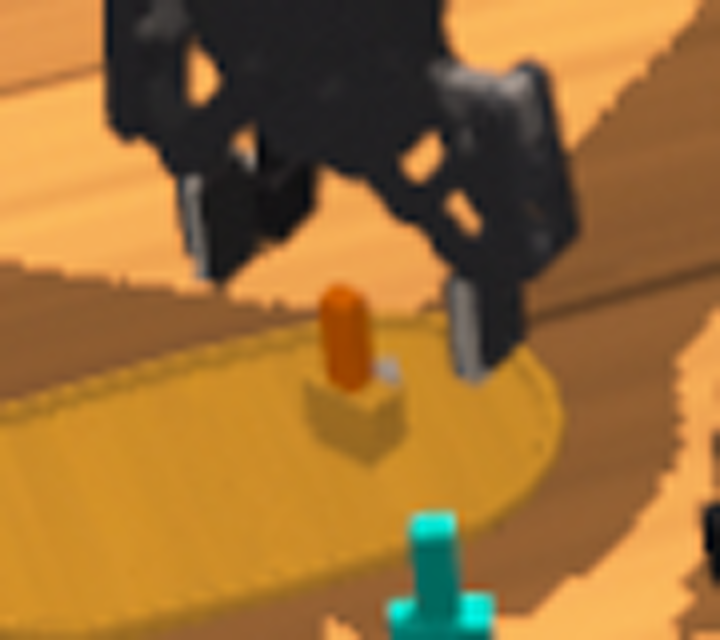

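Run:
```python
from h import *
s=load('scene2')
px=lambda a:np.array([[175+x/8-.5,230+y/8-.5] for x,y in a])
L,F,Rr,B=None,None,None,None
P=onz(s,px([(305,372),(370,412),(406,387)]),.026); print(P, np.linalg.norm(P[1]-P[0]),np.linalg.norm(P[2]-P[1]))
for a,b in((0,1),(1,2)): d=P[b]-P[a]; print(np.degrees(np.arctan2(d[1],d[0])))
print('tab top',onz(s,px([(345,290)]),.058),'tab mid base',onz(s,px([(347,388)]),.026))
import numpy as np
# predicted body top corners for yaw candidates
for yaw in (25,35,45):
    a=np.radians(yaw);X=np.array([np.cos(a),np.sin(a)]);Y=np.array([-np.sin(a),np.cos(a)])
    c=np.array([.4735,-.2442]); Q=[[*(c+sx*.014*X+sy*.007*Y),z] for z in(.026,) for sx,sy in((-1,-1),(1,-1),(1,1),(-1,1))]+[[*(c+.0135*Y),.017],[*c,.058]]
    print(yaw,((proj(s,Q)-[175,230]+.5)*8).round().tolist())
```

```text
[[ 0.46150256 -0.25724167  0.026     ]
 [ 0.48743511 -0.24590749  0.026     ]
 [ 0.4808423  -0.23284341  0.026     ]] 0.028301256628607722 0.014633362425439415
23.60839664479857
116.77787162978002
tab top [[ 0.47004631 -0.24484289  0.058     ]] tab mid base [[ 0.47394352 -0.24847624  0.026     ]]
25 [[310.0, 376.0], [376.0, 414.0], [412.0, 391.0], [345.0, 353.0], [397.0, 385.0], [351.0, 296.0]]
35 [[307.0, 381.0], [385.0, 411.0], [414.0, 385.0], [337.0, 356.0], [391.0, 382.0], [351.0, 296.0]]
45 [[306.0, 387.0], [393.0, 408.0], [415.0, 379.0], [329.0, 359.0], [384.0, 380.0], [351.0, 296.0]]
```

>>> send_rows --pt "-0.002 0.001 -0.001 0 8 0 0" --pt "-0.002 0.001 -0.001 0 8 0 0" --pt "-0.002 0.001 -0.001 0 8 0 255" --pt "-0.002 0.001 -0.001 0 8 0 255" --pt "-0.002 0.001 -0.001 0 8 0 255" --pt "-0.002 0.001 -0.001 0 8 0 255" --pt "-0.002 0.001 -0.001 0 8 0 255" --pt "-0.002 0.001 -0.001 0 8 0 255" --pt "-0.002 0.001 -0.001 0 8 0 255" --pt "-0.002 0.001 -0.001 0 8 0 255" --squeeze 35

```text
time: 3.5
eef_pos: [0.4725, -0.2445, 0.0344]
eef_rot: [0.688, 0.166, -0.165, -0.687]
wrist_force: [0.2, -0.1, 0.6]
gripper_width: 0.13
```

```bash
python3 - <<'E'
from rig import vision
import pickle
from h import *
for n in("scene",):
    c=vision.capture(n); pickle.dump(c,open(f'pics/{n}3.pkl','wb'))
crop(load('scene3'),175,230,90,80,8,'s_gr')
E
python3 g.py .4737,-.2447,.033,35
```

```text
t 3.55 p [ 0.4725 -0.2445  0.0344] yaw 27.06 F [0.6  0.05 1.15] w 0.13 q [-0.7   0.58  1.62  0.    0.95 -1.17]
.4737,-.2447,.033,35 -> [ 0.001   0.0014 -0.0007] [ 0.12 -7.94  0.09]
```

View pics/s_gr.png

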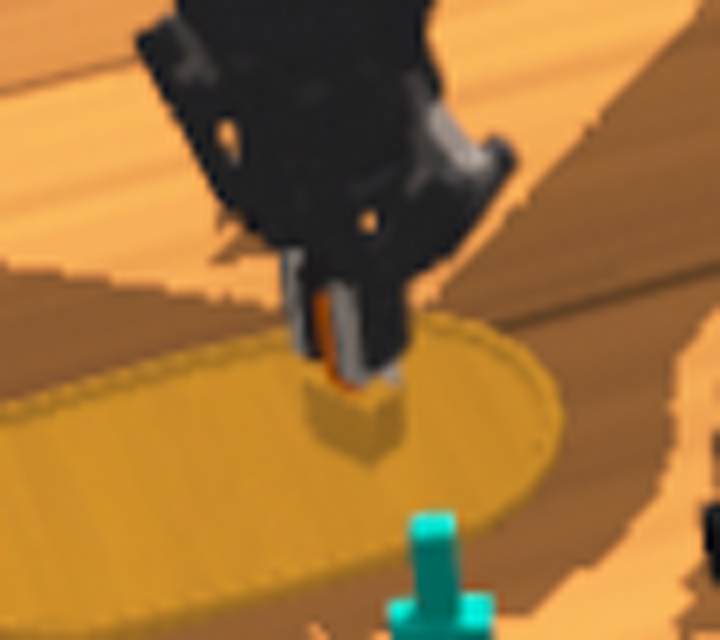

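```bash
python3 g.py .4725,-.2445,.134,27 .6236,.0818,.15,-2.5
```

```text
t 3.55 p [ 0.4725 -0.2445  0.0344] yaw 27.06 F [0.6  0.05 1.15] w 0.13 q [-0.7   0.58  1.62  0.    0.95 -1.17]
.4725,-.2445,.134,27 -> [ 0.0002 -0.0996 -0.0002] [0.11 0.06 0.1 ]
.6236,.0818,.15,-2.5 -> [ 0.2832 -0.1155  0.2216] [ 0.08 29.56  0.13]
```

>>> send_rows --pt "0 -0.02 0 0 0 0 255" --pt "0 -0.06 0 0 0 0 255" --pt "0 -0.1 0 0 0 0 255" --pt "0.03 -0.115 0.022 0 5 0 255" --pt "0.06 -0.115 0.045 0 10 0 255" --pt "0.09 -0.115 0.07 0 15 0 255" --pt "0.12 -0.115 0.095 0 20 0 255" --pt "0.15 -0.115 0.12 0 25 0 255" --pt "0.18 -0.115 0.142 0 29.5 0 255" --pt "0.21 -0.115 0.165 0 29.5 0 255"

```text
time: 4.38
eef_pos: [0.5845, 0.0, 0.1492]
eef_rot: [0.707, -0.016, 0.017, -0.707]
wrist_force: [0.7, -0.9, -1.2]
gripper_width: 0.128
```

```bash
python3 g.py .6236,.0818,.15,-2.5
```

```text
t 4.38 p [0.5845 0.     0.1492] yaw -2.67 F [ 0.74 -0.94 -1.2 ] w 0.128 q [-0.2   0.51  1.33 -0.    1.3  -0.16]
.6236,.0818,.15,-2.5 -> [ 0.0353 -0.0008  0.0835] [ 0.04 -0.17  0.1 ]
```

>>> send_rows --pt "0.014 0 0.033 0 0 0 255" --pt "0.028 0 0.066 0 0 0 255" --pt "0.035 0 0.083 0 0 0 255" --pt "0.035 0 0.083 0 0 0 255" --pt "0.035 0 0.083 0 0 0 255"

```text
time: 4.8
eef_pos: [0.6231, 0.082, 0.1485]
eef_rot: [0.707, -0.016, 0.016, -0.707]
wrist_force: [-0.7, -1.3, -0.9]
gripper_width: 0.128
```

```bash
python3 - <<'E'
from rig import vision
import pickle
from h import *
for n in("scene","top"):
    c=vision.capture(n); pickle.dump(c,open(f'pics/{n}4.pkl','wb'))
crop(load('scene4'),340,185,80,100,6,'s_ab'); crop(load('top4'),255,170,80,70,8,'t_ab')
E
python3 g.py .6236,.0818,.08,-2.5
```

```text
t 4.9 p [0.6229 0.0805 0.1489] yaw -2.71 F [-0.17 -0.14 -1.41] w 0.133 q [-0.06  0.58  1.2  -0.    1.36 -0.01]
.6236,.0818,.08,-2.5 -> [0.0006 0.0689 0.0015] [ 0.06 -0.21  0.05]
```

View pics/s_ab.png

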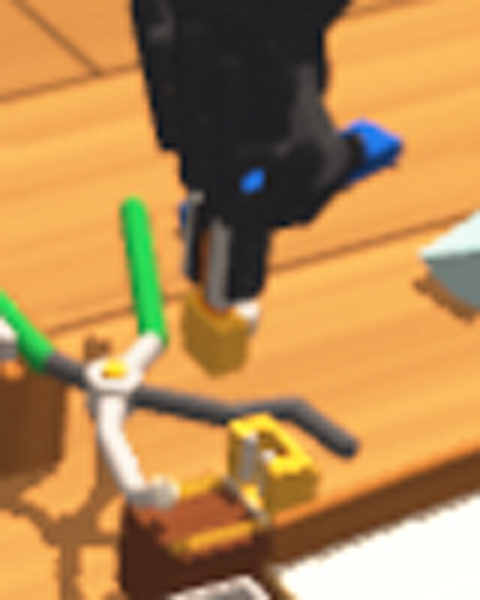

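View pics/t_ab.png

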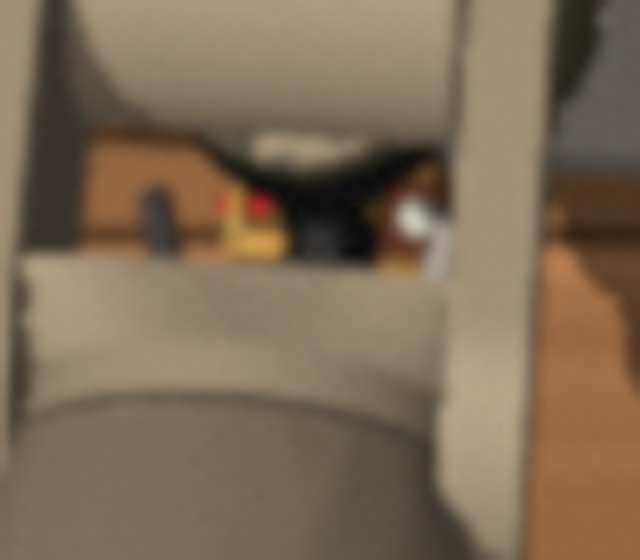

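Run:
```python
from h import *
s=load('scene4')
def corners(c,yaw,z0):
    a=np.radians(yaw);X=np.array([np.cos(a),np.sin(a)]);Y=np.array([-np.sin(a),np.cos(a)])
    return [[*(c+sx*.014*X+sy*.007*Y),z0+z] for z in(.023,.005) for sx,sy in((-1,-1),(1,-1),(1,1))]+[[*(c+.0135*Y),z0+.014]]
c=np.array([.623,.081])
for yaw in(-2.6,-8): print(yaw,((proj(s,corners(c,yaw,.1175))-[340,185]+.5)*6).round().tolist())
# channel features: rails' top outer end corners, at chute frame
th=np.radians(-2.5);Rm=np.array([[np.cos(th),-np.sin(th)],[np.sin(th),np.cos(th)]])
o=np.array([.554,.0823])-Rm@[-.070,-.031]; print('chute origin',o)
def ch(x,y,z): return [*(o+Rm@[x,y]),z]
print('channel (x±16,y-50/-10,z48)',((proj(s,[ch(-.016,-.05,.048),ch(.016,-.05,.048),ch(.016,-.01,.048),ch(-.016,-.01,.048),ch(0,-.0285,.044)])-[340,185]+.5)*6).round().tolist())
t=load('top0')
print('in t_ch crop',((proj(t,[ch(-.016,-.05,.048),ch(.016,-.05,.048),ch(.016,-.01,.048),ch(-.016,-.01,.048),ch(0,-.0285,.044),ch(0,0,.072)])-[275,180]+.5)*14).round().tolist())
crop(s,365,225,35,35,20,'s_st')
crop(s,350,250,50,40,14,'s_ch2')
```

```text
-2.6 [[185.0, 294.0], [222.0, 333.0], [255.0, 325.0], [182.0, 333.0], [218.0, 373.0], [251.0, 364.0], [249.0, 321.0]]
-8 [[188.0, 292.0], [218.0, 333.0], [253.0, 326.0], [184.0, 332.0], [214.0, 372.0], [249.0, 366.0], [251.0, 323.0]]
chute origin [0.62528558 0.11021714]
channel (x±16,y-50/-10,z48) [[135.0, 497.0], [175.0, 544.0], [265.0, 519.0], [224.0, 473.0], [202.0, 515.0]]
in t_ch crop [[477.0, 335.0], [485.0, 159.0], [263.0, 149.0], [254.0, 325.0], [362.0, 245.0], [192.0, 211.0]]
```

View pics/s_st.png

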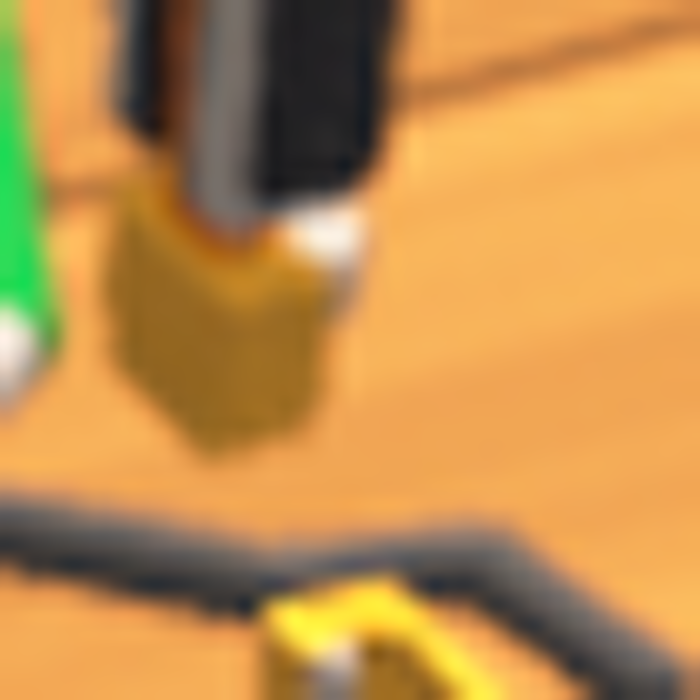

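View pics/s_ch2.png

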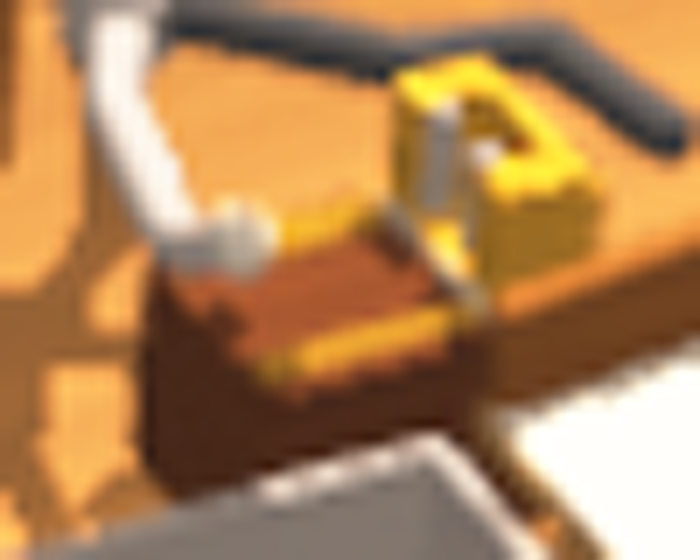

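The scene picture shows the stud hanging upright over the channel. Its front bottom corner is at about (375,248), which puts it roughly 2 mm short in y, so I'll aim 2 mm further on and lower it.

>>> send_rows --pt "0.0005 0.02 0.002 0 0 0 255" --pt "0.0005 0.045 0.002 0 0 0 255" --pt "0.0005 0.06 0.002 0 0 0 255" --pt "0.0005 0.066 0.002 0 0 0 255" --pt "0.0005 0.069 0.002 0 0 0 255" --pt "0.0005 0.071 0.002 0 0 0 255" --pt "0.0005 0.071 0.002 0 0 0 255"

```text
time: 5.48
eef_pos: [0.6238, 0.0819, 0.0786]
eef_rot: [0.707, -0.016, 0.018, -0.706]
wrist_force: [0.5, 0.0, -1.7]
gripper_width: 0.132
```

```bash
python3 - <<'E'
from rig import vision
import pickle
from h import *
for n in("scene",):
    c=vision.capture(n); pickle.dump(c,open(f'pics/{n}5.pkl','wb'))
crop(load('scene5'),350,230,55,60,10,'s_lo')
E
python3 g.py .6236,.083,.0754,-2.5
```

```text
t 5.53 p [0.6239 0.082  0.0789] yaw -2.73 F [ 0.34  0.84 -1.25] w 0.135 q [-0.06  0.65  1.28 -0.    1.21 -0.01]
.6236,.083,.0754,-2.5 -> [-0.0004  0.0035  0.001 ] [ 0.06 -0.23  0.14]
```

View pics/s_lo.png

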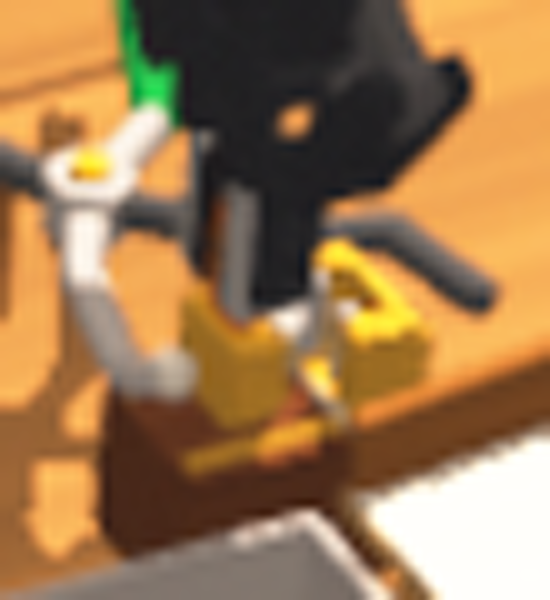

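>>> send_rows --pt "0 0.0015 0.0005 0 0 0 255" --pt "0 0.0025 0.0005 0 0 0 255" --pt "0 0.003 0.0005 0 0 0 255" --pt "0 0.0035 0.0005 0 0 0 255" --pt "0 0.0035 0.0005 0 0 0 255"

```text
time: 5.95
eef_pos: [0.624, 0.0826, 0.0755]
eef_rot: [0.707, -0.016, 0.018, -0.706]
wrist_force: [0.2, -0.1, -0.6]
gripper_width: 0.128
```

```bash
python3 - <<'E'
from rig import vision
import pickle
from h import *
for n in("scene",):
    c=vision.capture(n); pickle.dump(c,open(f'pics/{n}6.pkl','wb'))
crop(load('scene6'),350,230,55,60,10,'s_lo2')
E
python3 g.py .6236,.083,.0754,-2.5
```

```text
t 6.0 p [0.624  0.0826 0.0755] yaw -2.73 F [-0.11  0.02  0.11] w 0.132 q [-0.06  0.66  1.28 -0.    1.2  -0.01]
.6236,.083,.0754,-2.5 -> [-0.0004  0.0001  0.0004] [ 0.06 -0.23  0.15]
```

View pics/s_lo2.png

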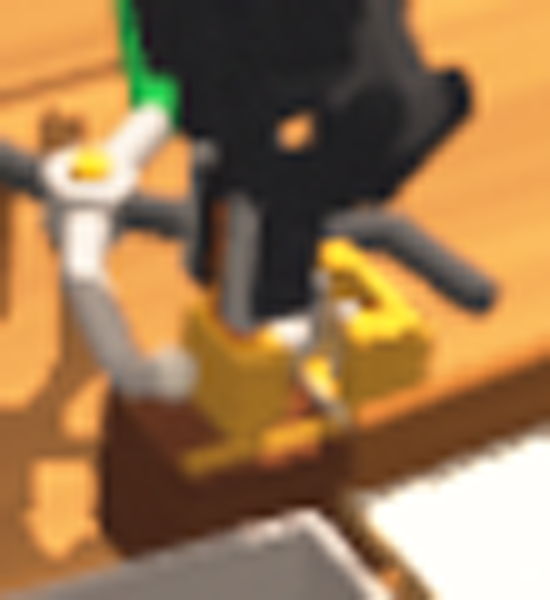

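>>> send_rows --pt "0 0.001 0 0 0 0 255" --pt "0 0.001 0 0 0 0 255" --pt "0 0.001 0 0 0 0 255"

```text
time: 6.25
eef_pos: [0.6243, 0.0826, 0.0754]
eef_rot: [0.707, -0.015, 0.018, -0.706]
wrist_force: [-1.1, -0.2, 5.6]
gripper_width: 0.136
```

```bash
python3 g.py .6236,.083,.0754,-2.5
```

```text
t 6.25 p [0.6243 0.0826 0.0754] yaw -2.72 F [-1.12 -0.17  5.55] w 0.136 q [-0.06  0.66  1.28 -0.    1.2  -0.01]
.6236,.083,.0754,-2.5 -> [-0.0007  0.      0.0004] [ 0.07 -0.22  0.23]
```

Firm floor contact (+5.6 N), so I'll open, wait, and rise.

>>> send_rows --pt "0 -0.0005 0 0 0 0 200" --pt "0 -0.0005 0 0 0 0 150" --pt "0 -0.0005 0 0 0 0 120" --pt "0 -0.0005 0 0 0 0 120" --pt "0 -0.0005 0 0 0 0 120" --pt "0 -0.02 0 0 0 0 120" --pt "0 -0.05 0 0 0 0 120" --pt "0 -0.08 0 0 0 0 120" --pt "0 -0.1 0 0 0 0 120" --pt "0 -0.1 0 0 0 0 120"

```text
time: 7.08
eef_pos: [0.6256, 0.0827, 0.1803]
eef_rot: [0.707, -0.012, 0.021, -0.706]
wrist_force: [-0.5, -0.2, 0.6]
gripper_width: 0.528
```

```bash
python3 - <<'E'
from rig import vision
import pickle
from h import *
for n in("scene","top"):
    c=vision.capture(n); pickle.dump(c,open(f'pics/{n}7.pkl','wb'))
crop(load('scene7'),330,200,75,85,8 if 0 else 7,'s_re'); crop(load('top7'),265,175,70,50,10,'t_re')
E
python3 g.py
```

```text
t 7.18 p [0.6239 0.0827 0.1756] yaw -2.72 F [-1.12 -0.3  -0.25] w 0.529 q [-0.06  0.56  1.16 -0.    1.42 -0.01]
```

View pics/s_re.png

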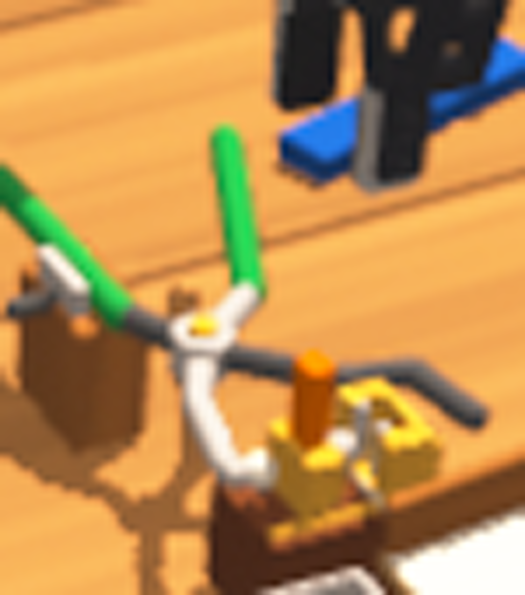

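View pics/t_re.png

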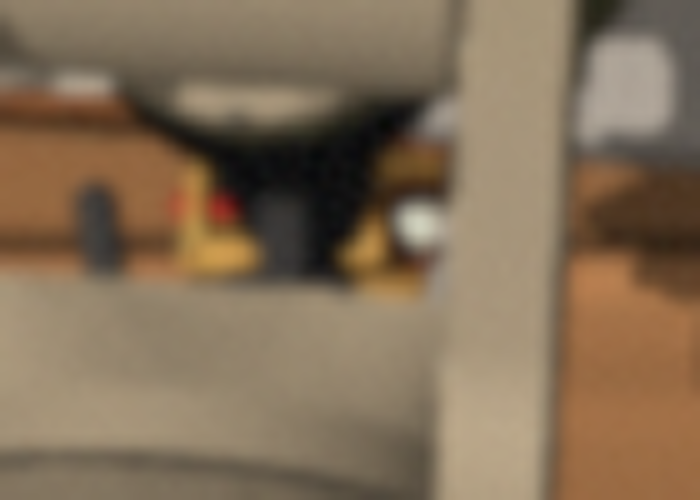

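```bash
python3 - <<'E'
from h import *
s=load('scene7')
px=lambda a:np.array([[330+(x+.5)/7-.5,200+(y+.5)/7-.5] for x,y in a])
th=np.radians(-2.5);Rm=np.array([[np.cos(th),-np.sin(th)],[np.sin(th),np.cos(th)]])
o=np.array([.554,.0823])-Rm@[-.070,-.031]
for n,z,pts in (('tabtop',.099,[(315,360)]),('body top corners: back-left, back-front, head-front',.067,[(272,420),(307,475),(343,457)])):
    P=onz(s,px(pts),z); print(n,((P[:,:2]-o)@Rm*1000).round(1))
E
python3 g.py .49,.205,.17,-25
```

```text
tabtop [[ -1.4 -29.2]]
body top corners: back-left, back-front, head-front [[-15.  -34.9]
 [ 15.9 -39. ]
 [ 12.  -23.3]]
t 7.18 p [0.6239 0.0827 0.1756] yaw -2.72 F [-1.12 -0.3  -0.25] w 0.529 q [-0.06  0.56  1.16 -0.    1.42 -0.01]
.49,.205,.17,-25 -> [-0.1396  0.0048  0.1158] [1.000e-02 2.228e+01 2.800e-01]
```

The stud stands upright and released in the channel at chute (-1,-29) mm, with its tab top at scene (375,251) and its head to the socket. The pliers are still open. I'm now going beyond the green handle with shut fingers.

```bash
python3 g.py .467,.182,.17,-26 .467,.182,.04,-26
```

```text
t 7.18 p [0.6239 0.0827 0.1756] yaw -2.72 F [-1.12 -0.3  -0.25] w 0.529 q [-0.06  0.56  1.16 -0.    1.42 -0.01]
.467,.182,.17,-26 -> [-0.1615  0.0047  0.0917] [1.000e-02 2.328e+01 2.800e-01]
.467,.182,.04,-26 -> [-0.1621  0.1347  0.0919] [1.000e-02 2.328e+01 2.800e-01]
```

>>> send_rows --pt "-0.035 0 0.02 0 6 0 255" --pt "-0.07 0.003 0.04 0 12 0 255" --pt "-0.105 0.005 0.06 0 18 0 255" --pt "-0.14 0.005 0.08 0 23.3 0 255" --pt "-0.162 0.005 0.092 0 23.3 0 255" --pt "-0.162 0.005 0.092 0 23.3 0 255" --pt "-0.162 0.03 0.092 0 23.3 0 255" --pt "-0.162 0.055 0.092 0 23.3 0 255"

```text
time: 7.85
eef_pos: [0.467, 0.1824, 0.1191]
eef_rot: [-0.689, 0.157, -0.161, 0.689]
wrist_force: [0.8, -0.4, -1.5]
gripper_width: 0.003
```

```bash
python3 - <<'E'
from rig import vision
import pickle
from h import *
for n in("scene","top"):
    c=vision.capture(n); pickle.dump(c,open(f'pics/{n}8.pkl','wb'))
crop(load('scene8'),320,160,100,110,5,'s_h'); crop(load('top8'),240,180,100,110,5,'t_h')
E
python3 g.py .467,.182,.04,-26
```

```text
t 7.95 p [0.4648 0.1817 0.1161] yaw -26.02 F [ 0.2  -0.71  0.82] w 0.005 q [ 0.14  0.42  1.61 -0.    1.12  0.59]
.467,.182,.04,-26 -> [0.002  0.076  0.0016] [ 0.22 -0.02 -0.12]
```

View pics/s_h.png

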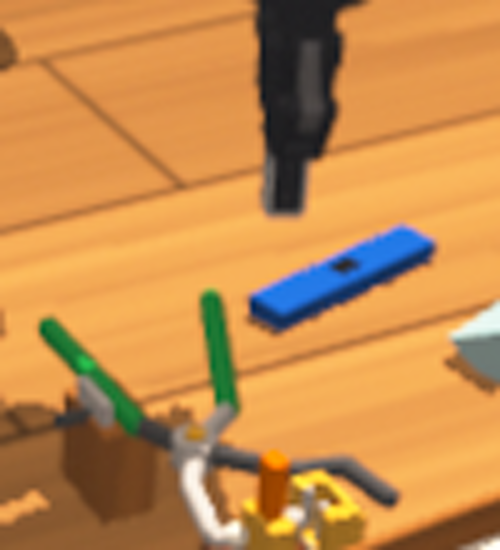

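View pics/t_h.png

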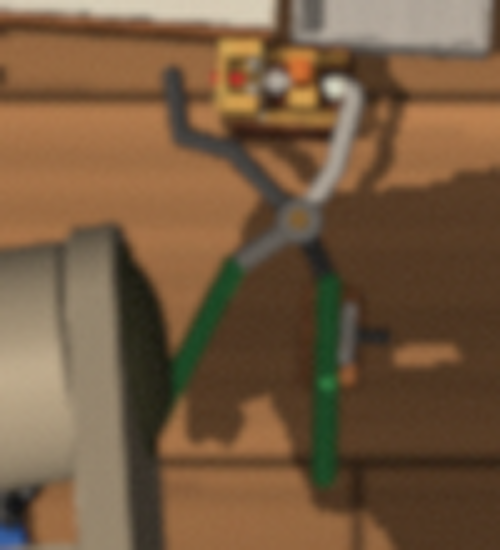

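>>> send_rows --pt "0.002 0.03 0.0015 0 0 0 255" --pt "0.002 0.06 0.0015 0 0 0 255" --pt "0.002 0.076 0.0015 0 0 0 255" --pt "0.002 0.076 0.0015 0 0 0 255" --pt "0.002 0.076 0.0015 0 0 0 255" --pt "0.002 0.076 0.0015 0 0 0 255"

```text
time: 8.45
eef_pos: [0.468, 0.1819, 0.0414]
eef_rot: [0.69, -0.16, 0.159, -0.688]
wrist_force: [-0.7, -0.5, 0.5]
gripper_width: -0.002
```

```bash
python3 - <<'E'
from rig import vision
import pickle
from h import *
for n in("scene","top"):
    c=vision.capture(n); pickle.dump(c,open(f'pics/{n}9.pkl','wb'))
crop(load('scene9'),320,160,100,110,5,'s_h2')
E
python3 g.py .4535,.1537,.04,-26
```

```text
t 8.55 p [0.4679 0.182  0.0415] yaw -26.02 F [-0.34  0.14  0.12] w 0.001 q [ 0.14  0.53  1.69 -0.    0.92  0.59]
.4535,.1537,.04,-26 -> [-0.0005  0.0016 -0.0318] [ 0.14 -0.02  0.01]
```

View pics/s_h2.png

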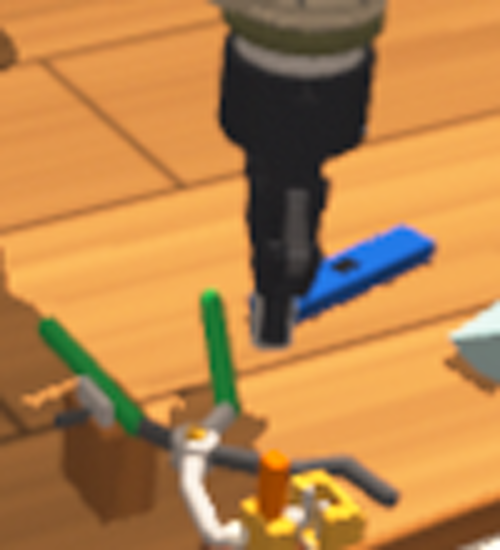

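>>> send_rows --pt "0 0.001 -0.004 0 0 0 255" --pt "0 0.001 -0.008 0 0 0 255" --pt "0 0.001 -0.01 0 0 0 255" --pt "0 0.001 -0.011 0 0 0 255" --pt "0 0.001 -0.012 0 0 0 255" --pt "0 0.001 -0.013 0 0 0 255"

```text
time: 9.05
eef_pos: [0.4621, 0.1702, 0.0405]
eef_rot: [0.69, -0.159, 0.159, -0.688]
wrist_force: [-0.4, 0.3, -0.7]
gripper_width: 0.001
```

```bash
cat > arc.py <<'E'
import sys,numpy as np
from scipy.spatial.transform import Rotation as Ro
from rig import bot
s=bot.sense();R=Ro.from_quat(s['eef_rot']).as_matrix();p=s['eef_pos']
piv=np.array([.554,.0823,0]); r=p-piv; r[2]=0
n=R@[0,0,-1]; F=s['wrist_force']
H0=np.array([.4612,.1694,0])-piv
print('t',round(s['time'],2),'p',p.round(4),'F',F.round(2),'reaction along push',round(float(-F@n),2),'phi est',round(float(np.arctan2(r[1],r[0])-np.arctan2(H0[1],H0[0])),3),'rad r',np.linalg.norm(r).round(4))
for d in map(float,sys.argv[1:]):
    a=d/123.; Q=Ro.from_rotvec([0,0,a]); dp=Q.apply(r)-r
    print(d,'mm:',(R.T@dp).round(4),'turn y',round(-np.degrees(a),2))
E
python3 arc.py 1 2 5 10
```

```text
t 9.05 p [0.4621 0.1702 0.0405] F [-0.43  0.34 -0.74] reaction along push 0.12 phi est -0.01 rad r 0.1272
1.0 mm: [-0.0003  0.     -0.001 ] turn y -0.47
2.0 mm: [-0.0006  0.     -0.002 ] turn y -0.93
5.0 mm: [-0.0015  0.     -0.005 ] turn y -2.33
10.0 mm: [-0.0027  0.     -0.01  ] turn y -4.66
```

>>> send_rows --pt "-0.0003 0 -0.001 0 -0.5 0 255" --pt "-0.0006 0 -0.002 0 -0.9 0 255" --pt "-0.0009 0 -0.003 0 -1.4 0 255" --pt "-0.0012 0 -0.004 0 -1.9 0 255" --pt "-0.0015 0 -0.005 0 -2.3 0 255" --pt "-0.0018 0 -0.006 0 -2.8 0 255"

```text
time: 9.55
eef_pos: [0.458, 0.1656, 0.0406]
eef_rot: [0.693, -0.142, 0.142, -0.692]
wrist_force: [1.9, 1.2, -0.5]
gripper_width: -0.004
```

```bash
python3 arc.py 1 5 10
```

```text
t 9.55 p [0.458  0.1656 0.0406] F [ 1.92  1.16 -0.5 ] reaction along push 1.82 phi est 0.039 rad r 0.1271
1.0 mm: [-0.0003  0.     -0.001 ] turn y -0.47
5.0 mm: [-0.0015  0.     -0.005 ] turn y -2.33
10.0 mm: [-0.0027  0.     -0.01  ] turn y -4.66
```

Contact made at about 2 N. I'll carry on along the arc.

>>> send_rows --pt "-0.0003 0 -0.001 0 -0.5 0 255" --pt "-0.0006 0 -0.002 0 -0.9 0 255" --pt "-0.0009 0 -0.003 0 -1.4 0 255" --pt "-0.0012 0 -0.004 0 -1.9 0 255" --pt "-0.0015 0 -0.005 0 -2.3 0 255" --pt "-0.0018 0 -0.006 0 -2.8 0 255" --pt "-0.0021 0 -0.007 0 -3.3 0 255" --pt "-0.0023 0 -0.008 0 -3.7 0 255"

```text
time: 10.22
eef_pos: [0.4527, 0.159, 0.0406]
eef_rot: [0.698, -0.119, 0.119, -0.696]
wrist_force: [2.2, 1.5, -0.7]
gripper_width: -0.005
```

```bash
python3 arc.py
python3 - <<'E'
from rig import vision
import pickle
from h import *
for n in("top",):
    c=vision.capture(n); pickle.dump(c,open(f'pics/{n}10.pkl','wb'))
crop(load('top10'),270,175,70,110,5,'t_p1')
E
```

```text
t 10.22 p [0.4527 0.159  0.0406] F [ 2.16  1.5  -0.7 ] reaction along push 2.14 phi est 0.105 rad r 0.127
```

View pics/t_p1.png

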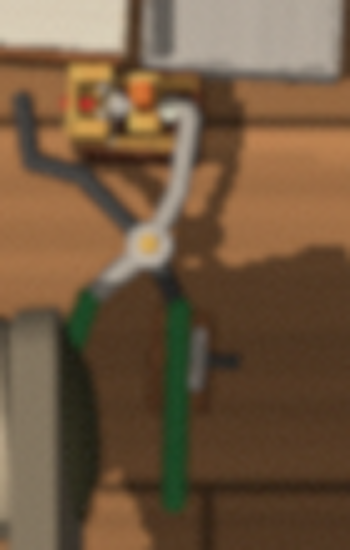

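>>> send_rows --pt "-0.0003 0 -0.001 0 -0.5 0 255" --pt "-0.0006 0 -0.002 0 -0.9 0 255" --pt "-0.0009 0 -0.003 0 -1.4 0 255" --pt "-0.0012 0 -0.004 0 -1.9 0 255" --pt "-0.0015 0 -0.005 0 -2.3 0 255"

```text
time: 10.68
eef_pos: [0.4495, 0.1547, 0.0407]
eef_rot: [0.7, -0.105, 0.105, -0.698]
wrist_force: [0.8, 2.2, -0.2]
gripper_width: 0.003
```

```bash
python3 arc.py
```

```text
t 10.68 p [0.4495 0.1547 0.0407] F [ 0.77  2.25 -0.24] reaction along push 2.38 phi est 0.148 rad r 0.1271
```

>>> send_rows --pt "-0.0003 0 -0.001 0 -0.5 0 255" --pt "-0.0006 0 -0.002 0 -0.9 0 255" --pt "-0.0009 0 -0.003 0 -1.4 0 255"

```text
time: 10.93
eef_pos: [0.4479, 0.1521, 0.0407]
eef_rot: [0.701, -0.096, 0.096, -0.7]
wrist_force: [3.8, 4.8, -2.3]
gripper_width: -0.001
```

```bash
python3 arc.py 1
```

```text
t 10.93 p [0.4479 0.1521 0.0407] F [ 3.75  4.78 -2.26] reaction along push 5.62 phi est 0.171 rad r 0.127
1.0 mm: [-0.0003  0.     -0.001 ] turn y -0.47
```

>>> send_rows --pt "-0.0001 0 -0.0005 0 -0.2 0 255" --pt "-0.0003 0 -0.001 0 -0.5 0 255"

```text
time: 11.1
eef_pos: [0.4475, 0.1516, 0.0407]
eef_rot: [0.701, -0.093, 0.093, -0.701]
wrist_force: [3.0, 5.5, -3.0]
gripper_width: -0.002
```

```bash
python3 arc.py
```

```text
t 11.1 p [0.4475 0.1516 0.0407] F [ 3.05  5.54 -2.98] reaction along push 6.14 phi est 0.177 rad r 0.127
```

>>> send_rows --pt "-0.0001 0 -0.0005 0 -0.2 0 255" --pt "-0.0003 0 -0.001 0 -0.5 0 255"

```text
time: 11.27
eef_pos: [0.4472, 0.1512, 0.0408]
eef_rot: [-0.701, 0.089, -0.09, 0.702]
wrist_force: [3.0, 6.0, -2.8]
gripper_width: 0.001
```

```bash
python3 arc.py
```

```text
t 11.27 p [0.4472 0.1512 0.0408] F [ 3.01  5.96 -2.78] reaction along push 6.53 phi est 0.181 rad r 0.1271
```

>>> send_rows --pt "-0.0002 0 -0.0007 0 -0.3 0 255" --pt "-0.0004 0 -0.0014 0 -0.6 0 255"

```text
time: 11.43
eef_pos: [0.4467, 0.1505, 0.0408]
eef_rot: [-0.701, 0.085, -0.087, 0.702]
wrist_force: [2.6, 6.5, -2.3]
gripper_width: -0.004
```

```bash
python3 arc.py
```

```text
t 11.43 p [0.4467 0.1505 0.0408] F [ 2.62  6.51 -2.27] reaction along push 6.95 phi est 0.188 rad r 0.1271
```

>>> send_rows --pt "-0.0002 0 -0.0007 0 -0.3 0 255" --pt "-0.0004 0 -0.0014 0 -0.6 0 255"

```text
time: 11.6
eef_pos: [0.4462, 0.1497, 0.0408]
eef_rot: [-0.701, 0.081, -0.083, 0.703]
wrist_force: [2.5, 5.6, -2.4]
gripper_width: 0.002
```

```bash
python3 arc.py;  python3 - <<'E'
from rig import vision
import pickle
from h import *
for n in("top",):
    c=vision.capture(n); pickle.dump(c,open(f'pics/{n}11.pkl','wb'))
crop(load('top11'),275,180,50,40,14,'t_p2')
E
```

```text
t 11.6 p [0.4462 0.1497 0.0408] F [ 2.46  5.64 -2.41] reaction along push 6.05 phi est 0.195 rad r 0.1271
```

View pics/t_p2.png

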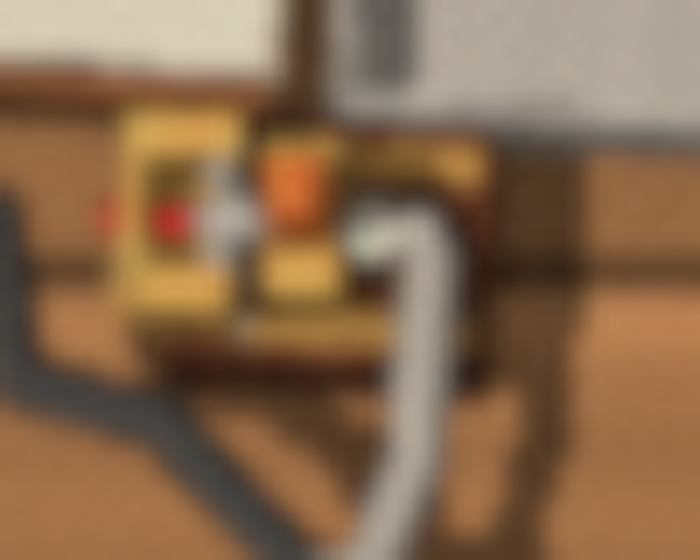

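>>> send_rows --pt "-0.0002 0 -0.0007 0 -0.3 0 255" --pt "-0.0004 0 -0.0014 0 -0.6 0 255"

```text
time: 11.82
eef_pos: [0.4454, 0.1485, 0.0407]
eef_rot: [-0.702, 0.077, -0.079, 0.704]
wrist_force: [1.5, 3.1, -1.4]
gripper_width: 0.0
```

```bash
python3 arc.py
```

```text
t 11.82 p [0.4454 0.1485 0.0407] F [ 1.51  3.11 -1.37] reaction along push 3.36 phi est 0.206 rad r 0.1272
```

>>> send_rows --pt "-0.0002 0 -0.0007 0 -0.3 0 255" --pt "-0.0004 0 -0.0014 0 -0.6 0 255"

```text
time: 11.98
eef_pos: [0.4446, 0.1472, 0.0407]
eef_rot: [-0.702, 0.073, -0.075, 0.704]
wrist_force: [1.9, 2.7, -1.0]
gripper_width: -0.002
```

```bash
python3 arc.py
```

```text
t 11.98 p [0.4446 0.1472 0.0407] F [ 1.86  2.74 -1.  ] reaction along push 3.06 phi est 0.218 rad r 0.1272
```

Run:
```python
from rig import vision
import pickle
from h import *
for n in("top","scene"):
    c=vision.capture(n); pickle.dump(c,open(f'pics/{n}12.pkl','wb'))
crop(load('top12'),275,180,50,40,14,'t_p3');crop(load('scene12'),350,240,50,45,13,'s_p3')
```

```text
(no output)
```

View pics/t_p3.png

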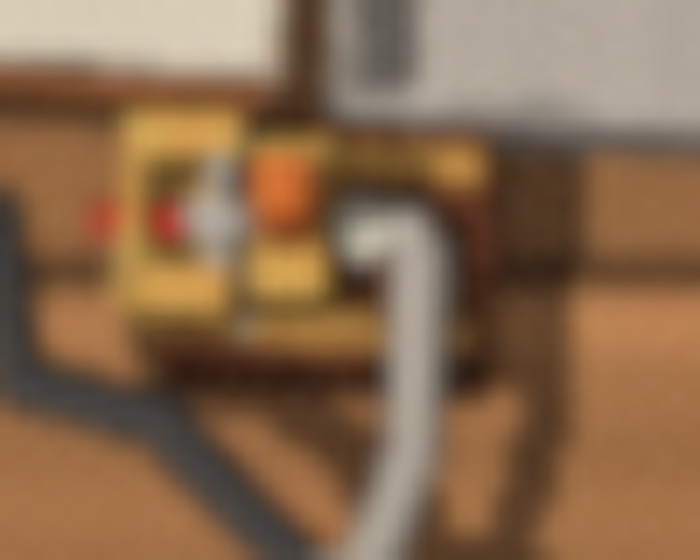

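View pics/s_p3.png

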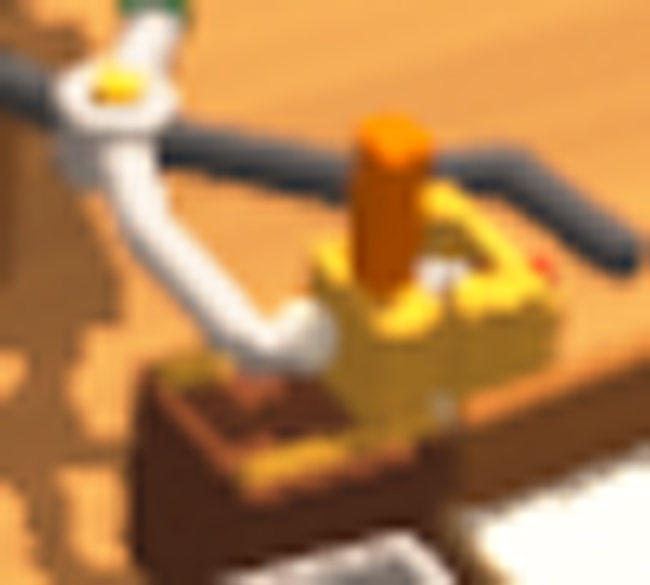

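The top view shows the red pin moving back (97,218 in the crop, was 105) and a small gap of about 1 mm left. I'll continue in small steps.

>>> send_rows --pt "-0.0002 0 -0.0007 0 -0.3 0 255" --pt "-0.0003 0 -0.0012 0 -0.6 0 255"

```text
time: 12.25
eef_pos: [0.4439, 0.1458, 0.0407]
eef_rot: [-0.703, 0.07, -0.071, 0.705]
wrist_force: [0.9, 2.8, -1.4]
gripper_width: -0.002
```

```bash
python3 arc.py
```

```text
t 12.25 p [0.4439 0.1458 0.0407] F [ 0.95  2.82 -1.41] reaction along push 2.94 phi est 0.231 rad r 0.1271
```

>>> send_rows --pt "-0.0002 0 -0.0006 0 -0.3 0 255" --pt "-0.0003 0 -0.001 0 -0.5 0 255"

```text
time: 12.42
eef_pos: [0.4433, 0.1448, 0.0407]
eef_rot: [-0.703, 0.067, -0.068, 0.705]
wrist_force: [1.0, 2.5, -1.0]
gripper_width: -0.0
```

```bash
python3 arc.py
```

```text
t 12.42 p [0.4433 0.1448 0.0407] F [ 1.    2.51 -1.04] reaction along push 2.65 phi est 0.24 rad r 0.1272
```

>>> send_rows --pt "-0.0001 0 -0.0005 0 -0.2 0 255" --pt "-0.0003 0 -0.001 0 -0.5 0 255"

```text
time: 12.58
eef_pos: [0.4427, 0.1438, 0.0407]
eef_rot: [-0.703, 0.063, -0.065, 0.705]
wrist_force: [0.9, 2.6, -0.8]
gripper_width: 0.0
```

```bash
python3 arc.py
python3 - <<'E'
from rig import vision
import pickle
from h import *
for n in("top",):
    c=vision.capture(n); pickle.dump(c,open(f'pics/{n}13.pkl','wb'))
crop(load('top13'),275,180,50,40,14,'t_p4')
E
```

```text
t 12.58 p [0.4427 0.1438 0.0407] F [ 0.88  2.57 -0.84] reaction along push 2.69 phi est 0.249 rad r 0.1271
```

View pics/t_p4.png

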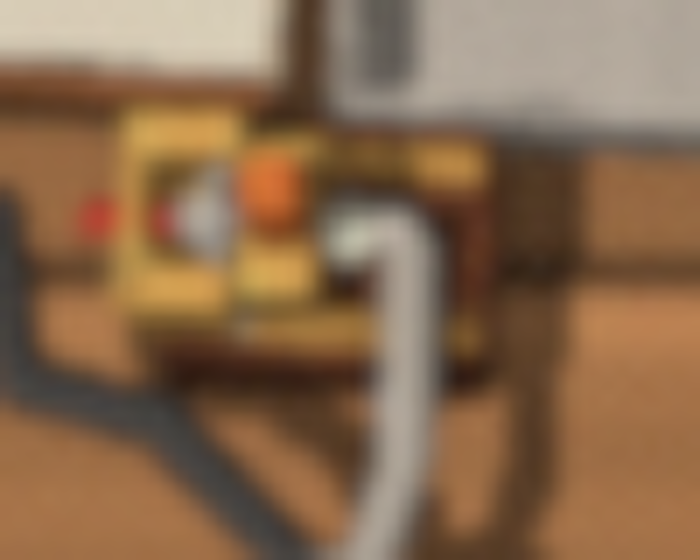

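>>> send_rows --pt "-0.0001 0 -0.0005 0 -0.2 0 255" --pt "-0.0002 0 -0.0008 0 -0.4 0 255"

```text
time: 12.8
eef_pos: [0.4423, 0.143, 0.0407]
eef_rot: [-0.703, 0.061, -0.062, 0.705]
wrist_force: [1.2, 3.0, -1.2]
gripper_width: 0.001
```

```bash
python3 arc.py
```

```text
t 12.8 p [0.4423 0.143  0.0407] F [ 1.18  3.04 -1.2 ] reaction along push 3.2 phi est 0.256 rad r 0.1271
```

>>> send_rows --pt "-0.0001 0 -0.0004 0 -0.2 0 255" --pt "-0.0002 0 -0.0007 0 -0.3 0 255"

```text
time: 12.97
eef_pos: [0.442, 0.1425, 0.0407]
eef_rot: [-0.703, 0.059, -0.06, 0.706]
wrist_force: [1.9, 5.4, -1.2]
gripper_width: 0.003
```

```bash
python3 arc.py
```

```text
t 12.97 p [0.442  0.1425 0.0407] F [ 1.94  5.36 -1.24] reaction along push 5.6 phi est 0.26 rad r 0.1271
```

>>> send_rows --pt "-0.0001 0 -0.0005 0 -0.2 0 255"

```text
time: 13.05
eef_pos: [0.442, 0.1423, 0.0407]
eef_rot: [-0.703, 0.057, -0.059, 0.706]
wrist_force: [2.7, 6.7, -1.4]
gripper_width: 0.0
```

```bash
python3 arc.py
python3 - <<'E'
from rig import vision
import pickle
from h import *
for n in("top","scene"):
    c=vision.capture(n); pickle.dump(c,open(f'pics/{n}14.pkl','wb'))
crop(load('top14'),275,180,50,40,14,'t_p5');crop(load('scene14'),350,240,50,45,13,'s_p5')
for k in (9,12,13,14):
    f=load(f'top{k}')["frame"].astype(float); a=f[190:200,276:287]; w=np.clip(a[...,0]-1.9*a[...,1],0,None)
    print(k,'pin x',275+1+(w.sum(0)@np.arange(11))/w.sum())
E
```

```text
t 13.05 p [0.442  0.1423 0.0407] F [ 2.72  6.73 -1.36] reaction along push 7.08 phi est 0.262 rad r 0.1271
9 pin x 286.0
12 pin x 284.9255533199195
13 pin x 281.8709912536443
14 pin x 281.446567586695
```

View pics/t_p5.png

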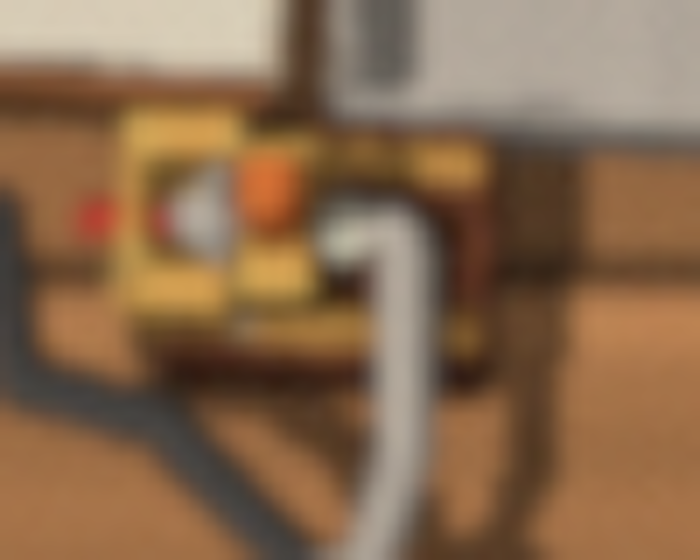

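View pics/s_p5.png

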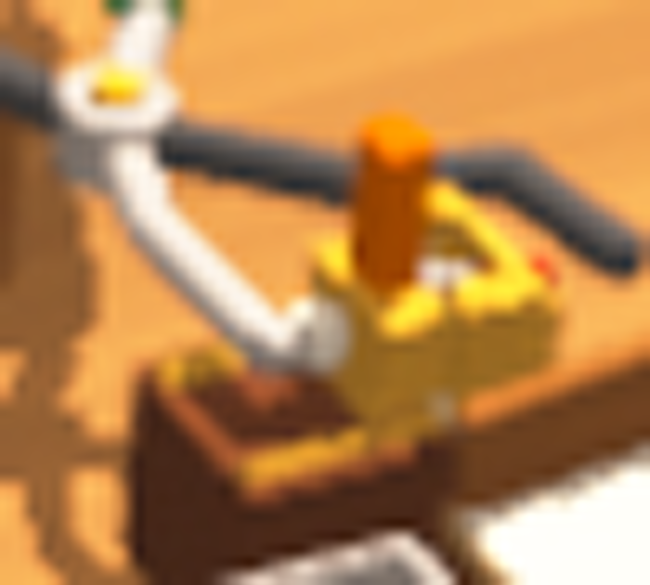

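The stud face is against the socket, the pin is pushed back, and the force rose after the click to 7 N. So it is home, and I'll back off along the arc.

>>> send_rows --pt "0.001 0 0.004 0 1.9 0 255" --pt "0.002 0 0.008 0 3.7 0 255" --pt "0.003 0 0.012 0 5.6 0 255" --pt "0.0035 0 0.016 0 7.5 0 255" --pt "0.004 0 0.02 0 9.3 0 255" --pt "0.0045 0 0.024 0 11.2 0 255" --pt "0.005 0 0.028 0 13 0 255" --pt "0.005 0 0.032 0 14.9 0 255" --pt "0.005 0 0.04 0 15 0 255" --pt "0.005 0 0.05 0 15 0 255"

```text
time: 13.98
eef_pos: [0.4549, 0.1909, 0.0409]
eef_rot: [-0.69, 0.149, -0.15, 0.692]
wrist_force: [0.7, 0.3, -0.1]
gripper_width: 0.004
```

```bash
python3 arc.py; python3 g.py .467,.19,.18,-26
```

```text
t 13.98 p [0.4549 0.1909 0.0409] F [ 0.74  0.33 -0.07] reaction along push 0.6 phi est -0.077 rad r 0.1471
t 13.98 p [0.4549 0.1909 0.0409] yaw -24.44 F [ 0.74  0.33 -0.07] w 0.004 q [0.16 0.52 1.72 0.   0.9  0.58]
.467,.19,.18,-26 -> [ 0.0115 -0.1391  0.0047] [-0.2   1.56  0.03]
```

>>> send_rows --pt "0 -0.02 0.003 0 0 0 255" --pt "0 -0.06 0.003 0 0 0 255" --pt "0 -0.1 0.003 0 0 0 255" --pt "0 -0.14 0.003 0 0 0 255" --pt "0 -0.14 0.02 0 0 0 255" --pt "0 -0.14 0.04 0 0 0 255" --pt "0 -0.14 0.06 0 0 0 255" --pt "0 -0.14 0.06 0 0 0 255" --pt "0 -0.14 0.06 0 0 0 255"

```text
time: 14.73
eef_pos: [0.4791, 0.2458, 0.1807]
eef_rot: [-0.69, 0.149, -0.149, 0.692]
wrist_force: [-0.6, -0.0, -0.1]
gripper_width: -0.003
```

```bash
python3 - <<'E'
from rig import vision
import pickle
from h import *
for n in("top","scene"):
    c=vision.capture(n); pickle.dump(c,open(f'pics/{n}15.pkl','wb'))
crop(load('top15'),255,175,75,110,5,'t_f');crop(load('scene15'),320,190,90,95,6,'s_f');crop(load('top15'),275,180,50,40,14,'t_f2')
E
python3 g.py
```

```text
t 14.83 p [0.4789 0.2449 0.1808] yaw -24.4 F [-0.26 -0.01  0.7 ] w -0.001 q [0.25 0.4  1.42 0.   1.32 0.68]
```

View pics/t_f.png

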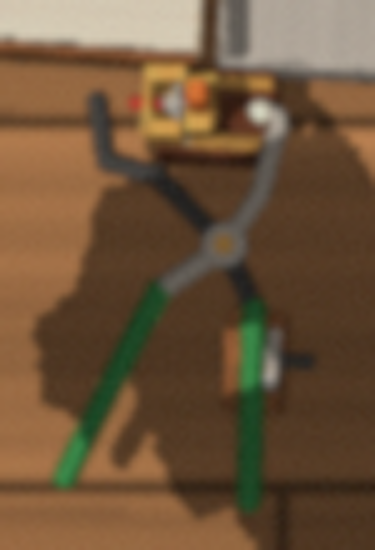

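View pics/s_f.png

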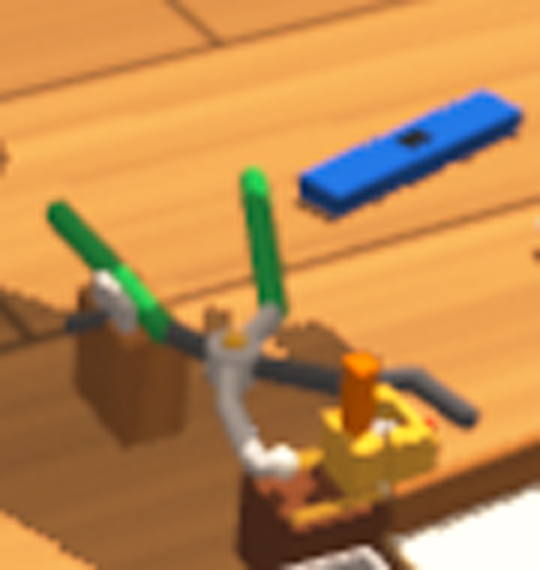

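View pics/t_f2.png

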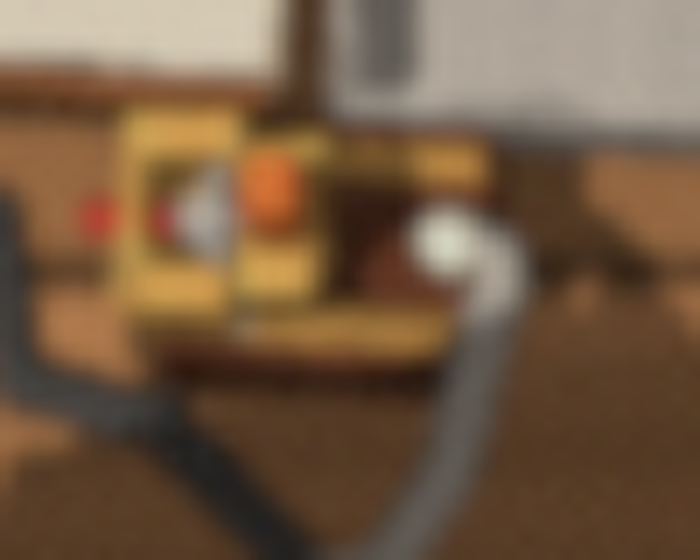

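The pliers have sprung open and the stud stays in the socket. I'll measure the pin's travel before handing in.

Run:
```python
from h import *
for k in (0,7,9,10,11,12,13,14,15):
    f=load(f'top{k}')["frame"].astype(float)[192:199,276:291]
    hue=cv2.cvtColor(f.astype(np.uint8),cv2.COLOR_RGB2LAB)[...,1].astype(float)-128
    p=hue[2:6].sum(0)
    w=np.clip(hue[1:6,2:9]-18,0,None); 
    # tab position orange->: brass body right edge
    print(k,p.astype(int), 'left dot',(276+2+(w.sum(0)@np.arange(7))/w.sum()).round(2),'mass',w.sum().round())
# stud y: tab & body in top15 vs top14 : right edge of brass body row 199-201
for k in (13,14,15):
    f=load(f'top{k}')["frame"].astype(int); print(k,f[199,289:302,0].tolist(),f[199,289:302,2].tolist(), f[193,289:302,0].tolist())
```

```text
0 [ 32  49  55  54  56  69  92  78  54  62 118 133  97  47  23] left dot 282.27 mass 37.0
7 [ 32  48  54  55  56  69  94  78  55  60 108 113  76  23   2] left dot 282.26 mass 38.0
9 [ 32  49  54  55  56  73  95  79  53  64 120 136 101  49  21] left dot 282.21 mass 42.0
10 [ 31  48  53  55  57  71  95  82  53  64 119 136 101  49  20] left dot 282.28 mass 43.0
11 [ 33  49  54  55  57  72  96  80  55  64 120 134  86  33   9] left dot 282.23 mass 44.0
12 [ 30  51  55  57  66  96 114  87  53  65 117 107  43  12   7] left dot 281.95 mass 86.0
13 [ 32  50  55  61  87 126 126  87  56  63  92  57  19   6   8] left dot 281.54 mass 144.0
14 [ 34  48  54  66  97 130 127  85  54  62  80  40  13   6   8] left dot 281.43 mass 157.0
15 [ 30  49  56  59  83 121 124  85  53  62  92  57  18   6   7] left dot 281.57 mass 134.0
13 [192, 182, 170, 192, 209, 212, 211, 195, 145, 95, 88, 94, 108] [82, 85, 78, 80, 85, 84, 83, 76, 56, 49, 63, 65, 74] [156, 147, 149, 187, 207, 209, 187, 136, 98, 79, 75, 76, 73]
14 [192, 182, 169, 191, 209, 212, 210, 189, 132, 87, 85, 89, 118] [82, 84, 77, 79, 83, 83, 82, 74, 53, 51, 60, 59, 89] [158, 148, 150, 187, 207, 204, 176, 130, 95, 80, 77, 74, 71]
15 [189, 177, 166, 188, 206, 208, 208, 191, 142, 86, 56, 64, 84] [81, 83, 76, 77, 84, 82, 82, 75, 54, 32, 19, 23, 32] [155, 147, 148, 183, 206, 206, 184, 135, 96, 75, 65, 64, 66]
```

Run:
```python
from rig import bot
print(bot.job_done())
```

```text
the job is handed in; nothing more can be done
None
```

The stud is snapped into the socket and the pliers have sprung open again. I handed the job in at about 15 s, and no verdict was reported.

**What I did:**
- I gripped the orange tab in the brass tray and stood the stud in the guide channel with its head to the socket. It measured about (-1, -29) mm in the chute frame before I let go.
- I pushed the green handle along its arc with shut fingers. The force along the push rose to about 7 N, dropped to about 3 N at the click, and rose again to about 7 N once the stud was home, when I stopped. It stayed well under 20 N at every reading, which came only at the end of each short push.
- I backed off along the same arc and lifted clear.

**Last checks:**
- **Stud:** the pictures show it upright with its face at the socket, and it stays there with the pliers open.
- **Pliers and bystanders:** the handle is back where it started. The tweezer case and prism near the work look unmoved; I did not measure the other bystanders again. The arm touches nothing.
- **Telltale pin:** I put its final travel at about 3 mm. It backed off a few tenths of a millimetre when the pliers released. This is a sub-pixel estimate that takes the fully pressed position as 4 mm.
- **Latches:** I inferred that they closed from the force drop and the stud staying in; I could not measure them directly.
- **Stud angle in the tray:** the two cameras disagreed by about 10° (25° and 35°). I gripped at 27°, and the jaws held the tab squarely.

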